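# Push the bearing up out of a skateboard wheel on the push-out stand

### The job

One of the three skateboard wheels still has its bearing pressed into its top: set that wheel squarely over the post of the push-out stand and ease it down by feel until it comes firmly up against the collar, so that the post pokes the bearing right up out of its seat, but do not force it any harder than that. Then lift the bearing off, put it flat in the steel dish and leave the wheel on the post. Leave everything else where it is.

Things in the scene. Friction and masses are not known exactly. Their poses are not given: they have to be found in the camera images.
- wheel: Skateboard wheel lying flat, 58 mm in diameter, 34 mm high, 80 to 130 g: amber urethane, white hub, a bearing pressed in flush with its top. Origin: centre of its underside, z up its axis. From below: an open empty seat 22.5 mm wide and 7 mm deep, then a flat ledge where the bore narrows to 17 mm, up to the underside of the bearing at 27 mm. The tread may be gripped hard.
- bearing: Steel bearing, 22 mm in diameter, 7 mm high, 8 mm bore, 14 g, tight in the top of body wheel. Origin: centre of its underside, z up its axis: 27 mm above the wheel's underside at first, 35.5 mm when the wheel is down on the collar (then it stands loose on the post's end, 1.5 mm clear of the wheel's top). Sliding it takes a steady push of 10 to 13 N all the way; it stays where the push ends.
- stand: Push-out stand: dark steel flange, 92 mm in diameter, 6 mm thick, fixed to the table; on its axis an upright steel post, 15 mm in diameter with a 2 mm bevel at its end, which carries a flat collar 40 mm in diameter and 8 mm thick that stops the wheel. Origin: centre of the flange on the table, z up. It is rigid: the wheel's load on it must stay under 40 N, so go slowly.
- stand_axis (a point): Point on the stand's axis, 12 mm above the table, on the fixed boss below the collar; z up. Post and collar are one piece on a screw, left at a different height each time and not measured: the collar's upper face is anywhere from 22 to 46 mm above the table, to be felt (or seen). The post's end is always 35.5 mm above that face. It does not move in use.
- dish: Round shallow steel dish, fixed to the table, 126 mm in diameter at the rim and 18 mm high, with a flat floor 4 mm above the table and about 96 mm in diameter. Origin: centre of its underside, z up.
- bare_wheel0: A bystander: a wheel of the same size with both seats empty, so that one can see down its bore. Origin: centre of its underside.
- bare_wheel1: A bystander: another such empty wheel. Origin: centre of its underside.
- old_bearing: A bystander: a bearing of the same size lying on the table. Origin: centre of its underside.
- skate_tool: A bystander: black T-shaped skate tool with steel sockets, 144 mm long, 16 mm high, lying on the table. Origin: under the middle of its long bar.
- bearing_box: A bystander: flat cardboard box, 55 x 110 x 24 mm. Origin: centre of its underside.
- nut_jar: A bystander: small clear jar with a metal cap, 64 mm in diameter, 75 mm high. Origin: centre of its underside.

How it is judged (in metres and radians):
On the way:
1. the wheel stands upright over the post (centred within 4 mm) and the bearing has been poked right out: its underside is level with or above the wheel's top face, and it sits on top of the post (horizontal distance between wheel and stand below 0.004 m and z of wheel in the frame of stand between 0.018 and 0.05 m and angle between wheel's own z axis and vertical below 0.06 rad and z of bearing in the frame of wheel between 0.034 and 0.038 m and horizontal distance between bearing and stand below 0.006 m), for 0.2 s.
At the end, for the whole second after the job is handed in: the bearing lies flat (within about 9 degrees) and still on the floor of the dish, and the wheel is left still and upright on the post, centred on it within 4 mm (horizontal distance between wheel and stand below 0.004 m and z of wheel in the frame of stand between 0.018 and 0.05 m and angle between wheel's own z axis and vertical below 0.06 rad and horizontal distance between bearing and dish below 0.042 m and z of bearing in the frame of dish between 0.002 and 0.014 m and angle between the z axis of bearing and the z axis of dish, either way round below 0.15 rad and linear speed of each of bearing, wheel below 0.01 m/s); the robot touches nothing.
It fails at once if the stand is loaded by the wheel with 40 N or more (contact force between wheel and stand above 40 N).
It fails at once if a bystander (the two empty wheels, the other bearing, the skate tool, the cardboard box or the jar) is moved by more than 20 mm (distance of any of bare_wheel0, bare_wheel1, old_bearing, skate_tool, bearing_box, nut_jar from where it was at the start of the episode above 0.02 m).
It also fails if it takes over 69 s, if anything falls off the work surface, if the arm or the gripper's body presses on something with over 40 N, if the wrist force passes 120 N, or if a joint passes its speed limit or range.

### The arm

A 7-joint arm with a two-finger parallel gripper is mounted at the origin on the work surface. World frame = base frame: x ahead of the robot, y to its left, z up, the work surface at z = 0. Lengths are in m, angles in degrees, forces in N, time in s.
With the tool pointing down it reaches from about 0.425 to 0.875 m from the base axis. Payload 4.7 kg.
Tool frame: the origin (TCP) lies between the finger pads; the fingertips stand 14 mm ahead of it and the grasp point (between the pads) lies 5 mm behind it (env.tip_reach is the distance from the TCP to the fingertips, in m); z points along the fingers, y is the direction in which the jaws open and shut (so a half turn about z gives the same grasp; the last joint's range is limited). The gripper opens to 87 mm and grips with 3 to 60 N. Pads are 19 mm wide; open, the fingers measure 117 mm over their backs; the gripper's body (75 mm by 190 mm) begins 51 mm behind the grasp point.
Start: joints at [-74.192, 18.392, -4.016, 83.108, 1.295, 78.541, -3.26], TCP at [0.168, 0.628, 0.237] pointing down, gripper open.
Joint ranges: [-163.93, 163.93], [-17.29, 119.83], [-79.2, 71.16], [3.27, 140.29], [-89.18, 269.18], [5.43, 117.66], [-154.24, 154.24]. Speed limits (degrees/s): [147.25, 147.25, 180, 180, 180, 180, 180].

### API

Orientations are given as [roll, pitch, yaw] about the fixed x, y, z axes, in that order (R = Rz(yaw) Ry(pitch) Rx(roll)).
In Python, from cell import env gives the robot as it stands. The module is installed in compiled form; this text tells all that it offers.
- The arm moves only by the shell command python3 -m pendant 'ROWS' [FORCE]. ROWS is JSON, a list of rows, each an object of numbers: "rx", "ry", "rz": the turn, a rotation vector about the tool's x, y, z in degrees; "tx", "ty", "tz": the shift along the tool's x, y, z in mm; "jaw": the finger opening in mm, from 0 to 87. In form: [{"rx": .., "ry": .., "rz": .., "tx": .., "ty": .., "tz": .., "jaw": ..}, ...]. A call has 1 to 20 rows; each row shifts and turns the commanded pose from where the row before left it, along the tool's axes as they then stand; what a row does not reach is not made up. A row lasts 1/12 s, in which the tool goes at most 41.7 mm and 7.16 degrees, less where a joint would pass 70% of its speed; a pose out of reach is approached as far as the arm can. A call with a gripper value outside its range is refused whole. The fingers move at their own pace and stop on an object; FORCE is the grip in N (left out, the last holds). Time passes only in rows, so rows that do not move let the fingers close. It gives the time, the measured TCP pose, the force and the opening at its end, in the units of the state.
- env.get_obs(): the state, without advancing time (a new reading comes with each control period).
- env.read_camera(name): name is "side" or "top" or "wrist"; returns a dict with "img" (384x512x3 uint8, red, green, blue), "range_z" (384x512 float32, m along the optical axis (not along the pixel's ray), 0 where there is no reading), "vertical_fov" (degrees; the focal length in pixels is half the picture's height over the tangent of half this angle, whatever the lens; pixels are square), "cx", "cy" (the principal point, pixels), "distortion" ([k1, k2, p1, p2, k3] as OpenCV has them; the pictures are not rectified), "world_to_cam" (4x4, takes a point from world to camera coordinates). Camera axes: x right, y up, looking along -z (the intrinsics and any distortion apply to the point x, -y, -z); pixel columns grow to the right and rows downward; lengths in m; the calibration is good to about 2 mm. A picture is of the moment at which its call begins.
- env.sign_off(): hands the job in, once; it reports no verdict.
The state is a dict: "time_s": time; "qpos": joint angles; "joint_velocities": joint speeds; "effort": joint torques, N m; "tool_pos": TCP position; "tool_rot": TCP orientation; "force": force on the tool from outside, world axes, zero at the start; "wrist_torque": the same for the moment, N m; "grip_width": finger opening in m.
Only numpy, scipy, OpenCV 4.12 (cv2) and the standard library are available. Lean on these libraries where they do the work, as an engineer would, in place of code of your own. Each camera call takes 0.05 s, during which the arm holds its last target.

## Working session

There is one attempt and no reset: what is moved stays moved. The work goes in short steps, Python scripts to look and compute and a shell command to move; the robot and the scene stay as the last step left them, time stands still between calls to the robot, and variables do not carry over. Pictures are saved under pics/ and viewed, and the job is handed in when it is done.

```bash
mkdir -p pics; cat > h.py <<'E'
import numpy as np,cv2
from cell import env
def cam(n):
    c=env.read_camera(n); h=c['img'].shape[0]
    f=h/2/np.tan(np.radians(c['vertical_fov'])/2)
    c['K']=np.array([[f,0,c['cx']],[0,f,c['cy']],[0,0,1.]]);c['d']=np.array(c['distortion'],float)
    c['W']=np.linalg.inv(np.array(c['world_to_cam']));return c
def ray(c,u,v):
    p=cv2.undistortPoints(np.array([[[u,v]]],float),c['K'],c['d'])[0,0]
    return c['W'][:3,:3]@np.array([p[0],-p[1],-1.]),c['W'][:3,3]
def atz(c,u,v,z):
    d,o=ray(c,u,v);return o+d*(z-o[2])/d[2]
def pt(c,u,v):
    d,o=ray(c,u,v);return o+d*float(c['range_z'][int(round(v)),int(round(u))])
def proj(c,P):
    q=np.array(c['world_to_cam'])@np.append(P,1);x=np.array([[[q[0],-q[1],-q[2]]]])
    return cv2.projectPoints(x,np.zeros(3),np.zeros(3),c['K'],c['d'])[0].ravel()
def save(c,n,box=None,s=1):
    im=c['img'][...,::-1]
    if box: im=im[box[1]:box[3],box[0]:box[2]]
    cv2.imwrite('pics/'+n,cv2.resize(im,None,fx=s,fy=s,interpolation=cv2.INTER_CUBIC))
E
python3 - <<'E'
from h import *
for n in('side','top','wrist'):
    c=cam(n);save(c,n+'0.png',None,1.5);print(n,c['W'][:3,3],-c['W'][:3,2],c['K'][0,0],c['d'])
o=env.get_obs();print(o)
E
```

```text
side [ 0.32655453 -0.39362525  0.57234165] [ 0.38550217  0.55017709 -0.74073831] 347.20135421988175 [0.0355528 0.        0.        0.        0.       ]
top [0.43656325 0.0163842  0.89436697] [ 0.21596941 -0.03433061 -0.9757964 ] 366.4895406839868 [-0.00225929  0.          0.          0.          0.        ]
wrist [0.0965872  0.64583572 0.38341077] [ 0.262409   -0.07138061 -0.96231301] 274.6984041180563 [-0.05631347  0.          0.          0.          0.        ]
{'time_s': 0.15, 'qpos': array([-74.191197  ,  18.42917635,  -4.0160585 ,  83.15853681,
         1.29591702,  78.54048724,  -3.25955923]), 'joint_velocities': array([ 0.00123409, -0.06596279, -0.03328034, -0.33667206,  0.07907591,
       -0.04883473, -0.00206721]), 'effort': array([-1.11279328e-04, -4.91795433e+01, -4.04564515e-01, -3.12876713e+01,
       -6.39563729e-02,  4.04858636e-02,  1.14427576e-04]), 'tool_pos': array([0.16818522, 0.62745778, 0.23571697]), 'tool_rot': array([-1.79917069e+02,  5.75924179e-03,  1.65001712e+02]), 'force': array([ 0.81008706,  0.34195643, -0.72762142]), 'wrist_torque': array([ 0.00367837,  0.07782963, -0.03835407]), 'grip_width': 0.08717669678449462}
```

View pics/side0.png

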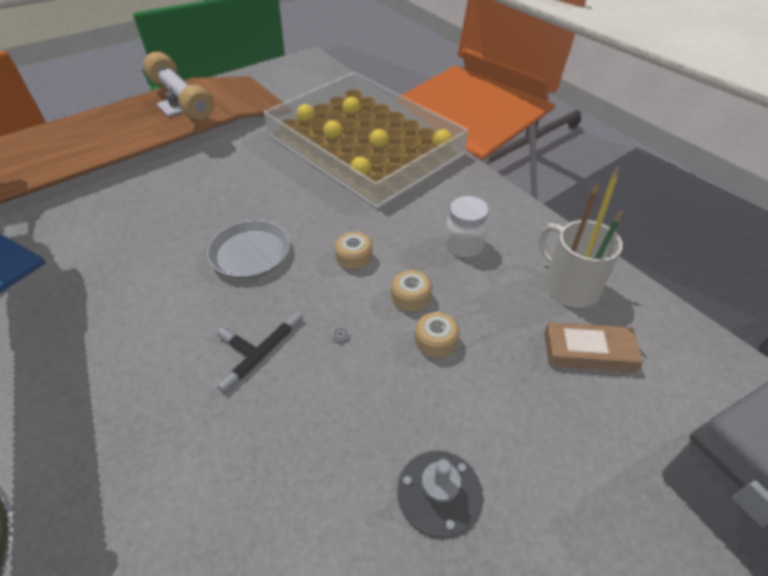

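View pics/top0.png

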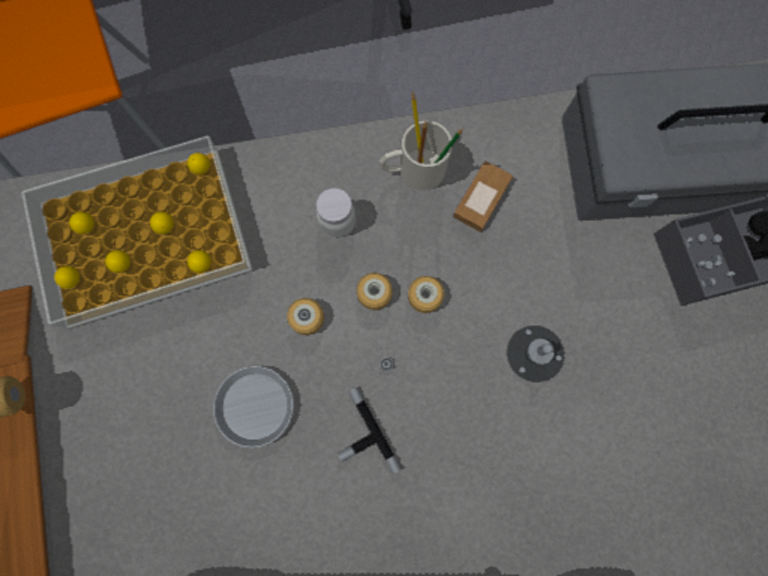

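View pics/wrist0.png

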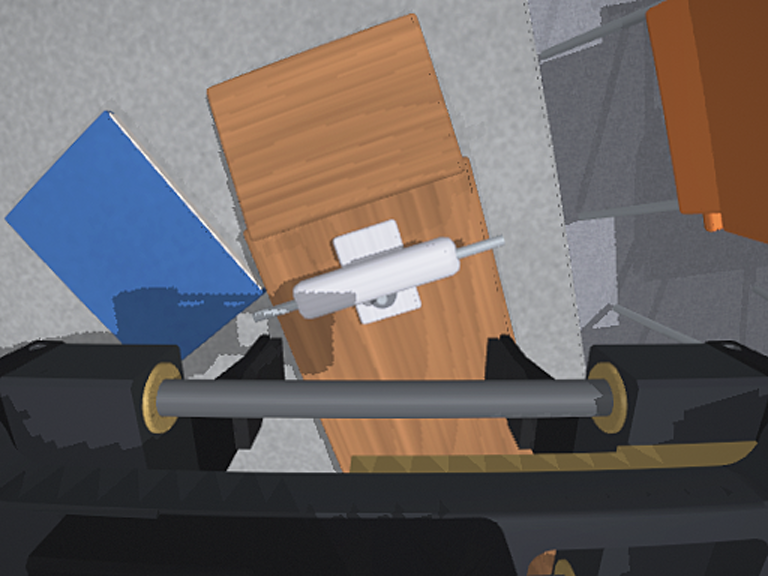

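The top view shows three wheels at about (305,316), (375,291) and (427,294), the dish at (254,406) and the stand at (536,353). The leftmost wheel seems to hold the bearing, so I'm enlarging it.

```bash
python3 - <<'E'
from h import *
c=cam('top');save(c,'topa.png',(180,170,310,260),6);save(c,'topb.png',(330,205,390,265),10)
r=c['range_z']
np.set_printoptions(precision=4,suppress=True)
for n,u,v in(('wA',305,316),('wB',375,291),('wC',427,294),('dish',254,406),('stand',536,353),('post',541,348)):
    print(n,pt(c,u/1.5,v/1.5))
c=cam('side');save(c,'sidea.png',(215,145,315,245),7);save(c,'sideb.png',(260,295,330,365),9)
E
```

```text
wA [0.6104 0.1062 0.0336]
wB [ 0.64   -0.0115 -0.0037]
wC [ 0.6196 -0.0961 -0.0014]
dish [0.4865 0.21   0.0027]
stand [ 0.4903 -0.2414  0.0352]
post [ 0.4944 -0.241   0.0671]
```

View pics/topa.png

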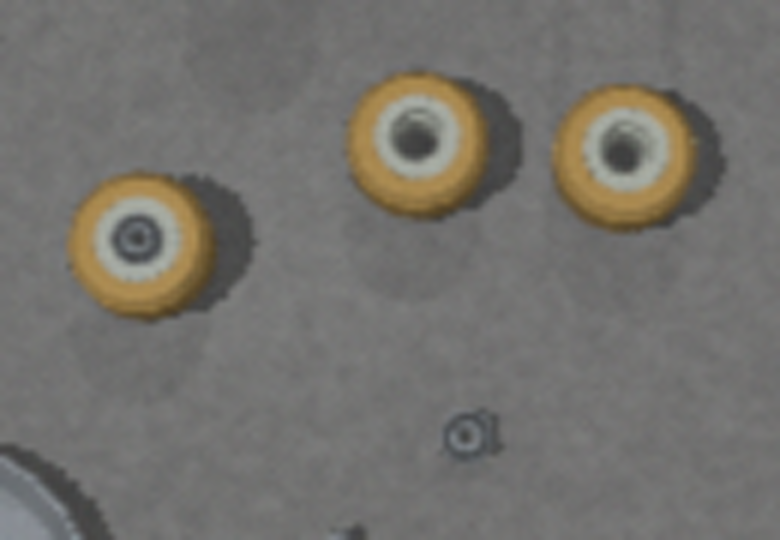

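View pics/topb.png

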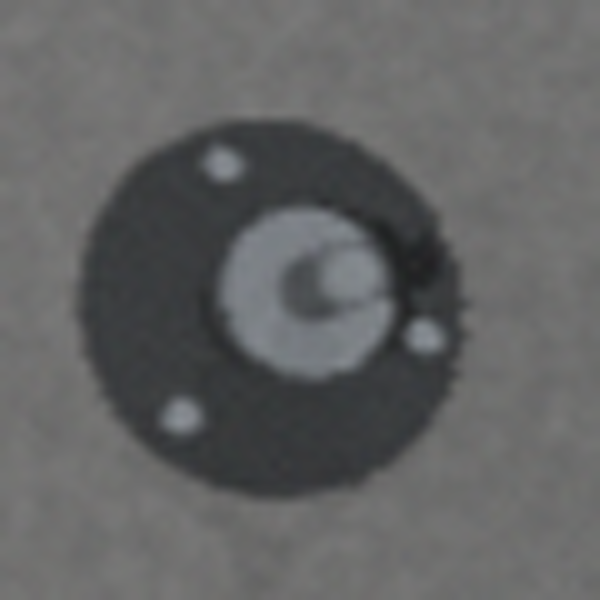

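View pics/sidea.png

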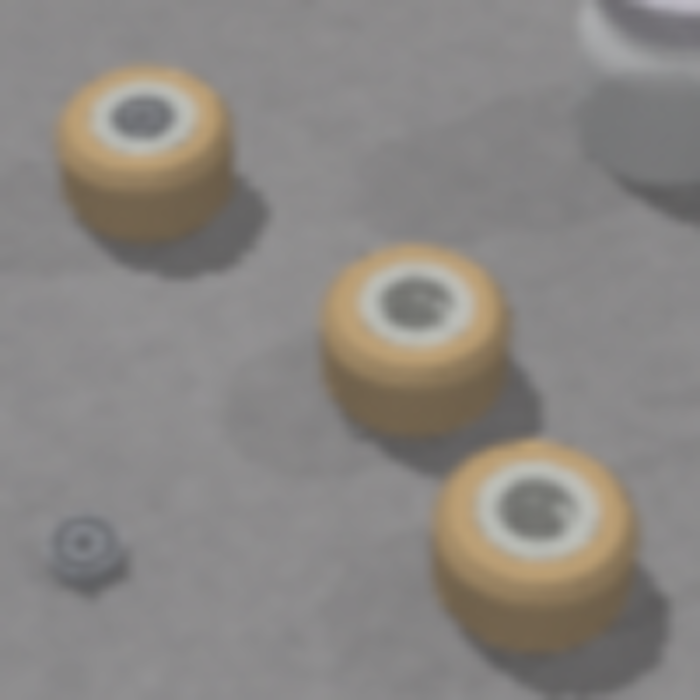

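View pics/sideb.png

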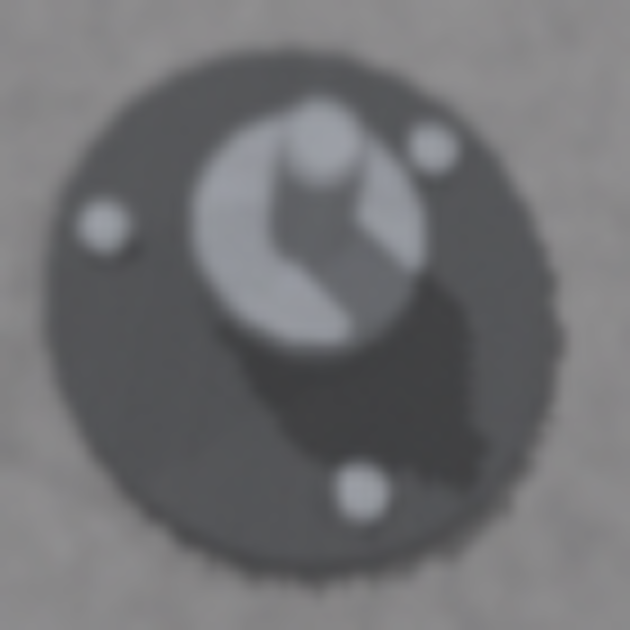

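The wheel at top-crop (137,238) holds the dark bearing. The other two are empty. Next I locate the wheel, the stand and the dish from both views.

```bash
python3 - <<'E'
from h import *
from scipy.optimize import least_squares
np.set_printoptions(precision=4,suppress=True)
t=cam('top');s=cam('side')
def m(x,y,b,k): return ((x+.5)/k-.5+b[0],(y+.5)/k-.5+b[1])
tp={'post':m(355,275,(330,205),10),'collar':m(306,293,(330,205),10),'flange':m(270,307,(330,205),10),'bear':m(137,238,(180,170),6)}
sp={'post':m(323,143,(260,295),9),'collar':m(310,230,(260,295),9),'flange':m(305,315,(260,295),9),'bear':m(143,118,(215,145),7)}
for k in tp:
    f=lambda P:np.r_[proj(t,P)-tp[k],proj(s,P)-sp[k]]
    r=least_squares(f,[.5,0,.03]);print(k,r.x,'res',r.fun, 'top@z',[atz(t,*tp[k],z)[:2] for z in (.006,.034,.035,.07)])
# depth-based
for n,c in(('top',t),('side',s)):
    h,w=c['range_z'].shape
    uv=np.stack(np.meshgrid(np.arange(w),np.arange(h)),-1).reshape(-1,1,2).astype(float)
    p=cv2.undistortPoints(uv,c['K'],c['d'])[:,0];z=c['range_z'].ravel()
    P=np.c_[p[:,0],-p[:,1],-np.ones(len(z))]*z[:,None];P=P@c['W'][:3,:3].T+c['W'][:3,3]
    near=np.hypot(P[:,0]-.487,P[:,1]+.241)<.05
    Q=P[near&(P[:,2]>.025)&(P[:,2]<.05)];print(n,'collar',np.median(Q[:,2]),len(Q),Q[:,:2].min(0)/2+Q[:,:2].max(0)/2)
    Q=P[near&(P[:,2]>.06)];print('post',Q[:,2].max() if len(Q) else 0,len(Q), np.median(Q,0))
    Q=P[(np.hypot(P[:,0]-.4865,P[:,1]-.21)<.08)&(P[:,2]>.012)&(P[:,2]<.03)];
    A=np.c_[Q[:,:2],np.ones(len(Q))];x=np.linalg.lstsq(A,(Q[:,:2]**2).sum(1),rcond=None)[0];print('dish rim',x[:2]/2,len(Q),np.sqrt(x[2]+(x[:2]**2).sum()/4))
    Q=P[(np.hypot(P[:,0]-.61,P[:,1]-.106)<.04)&(P[:,2]>.028)];print('wheel',np.median(Q[:,2]),Q[:,:2].min(0)/2+Q[:,:2].max(0)/2,Q.mean(0))
    Q=P[(np.hypot(P[:,0]-.486,P[:,1]-.21)<.04)];print('dish floor',np.median(Q[:,2]))
    Q=P[(np.hypot(P[:,0]-.45,P[:,1]-.1)<.03)];print('table',np.median(Q[:,2]))
E
```

```text
post [ 0.4928 -0.2497  0.071 ] res [ 0.0507 -0.2149 -0.1389  0.0406] top@z [array([ 0.4967, -0.2705]), array([ 0.4948, -0.2614]), array([ 0.4948, -0.2611]), array([ 0.4924, -0.2498])]
collar [ 0.4934 -0.2495  0.0338] res [ 0.0746 -0.326  -0.2124  0.0619] top@z [array([ 0.4945, -0.2577]), array([ 0.4927, -0.2491]), array([ 0.4926, -0.2488]), array([ 0.4903, -0.238 ])]
flange [ 0.494  -0.2512 -0.0022] res [ 0.0808 -0.3618 -0.237   0.0689] top@z [array([ 0.4927, -0.2484]), array([ 0.4909, -0.24  ]), array([ 0.4908, -0.2397]), array([ 0.4886, -0.2293])]
bear [0.6146 0.1079 0.0325] res [ 0.0193 -0.093  -0.0865  0.0251] top@z [array([0.6199, 0.1108]), array([0.6141, 0.1079]), array([0.6139, 0.1078]), array([0.6067, 0.104 ])]
top collar 0.03672813810593817 182 [ 0.4925 -0.2476]
post 0.07656058835401192 42 [ 0.4925 -0.2462  0.0714]
dish rim [0.4868 0.2092] 495 0.058943874902189976
wheel 0.03444379315579482 [0.6131 0.1081] [0.6125 0.1077 0.0342]
dish floor 0.004871500259545192
table 0.0008207231362186151
side collar 0.035708124258520935 426 [ 0.4936 -0.2501]
post 0.07279882600955767 99 [ 0.4919 -0.2515  0.0702]
dish rim [0.4869 0.2076] 333 0.059500676390451
wheel 0.033349591572582826 [0.6138 0.104 ] [0.6128 0.1022 0.0329]
dish floor 0.0036059724711973162
table -0.0002700335714599378
```

```bash
cat > s.py <<'E'
import sys
from h import *
from scipy.spatial.transform import Rotation as R
np.set_printoptions(precision=4,suppress=True)
o=env.get_obs();p=np.array(o['tool_pos']);r=R.from_euler('xyz',o['tool_rot'],degrees=True)
print(o['time_s'],p,o['tool_rot'],'F',o['force'],o['grip_width'],'q',o['qpos'])
if len(sys.argv)>3:
    T=np.array([float(x) for x in sys.argv[1:4]]);yaw=float(sys.argv[4]) if len(sys.argv)>4 else 180
    print('shift in tool mm',r.inv().apply(T-p)*1000)
    e=r.inv()*R.from_euler('xyz',[180,0,yaw],degrees=True);print('turn deg',e.as_rotvec(degrees=True))
E
python3 -m pendant '[{"rz":-5},{"rz":-5},{"rz":-5},{"tx":-26,"ty":-30},{"tx":-26,"ty":-30},{"tx":-26,"ty":-30},{"tx":-26,"ty":-30},{"tx":-26,"ty":-30},{"tx":-26,"ty":-30},{"tx":-26,"ty":-30},{"tx":-26,"ty":-30},{"tx":-26,"ty":-30},{"tx":-26,"ty":-30},{"tx":-26,"ty":-30},{"tx":-26,"ty":-30},{"tx":-26,"ty":-30},{"tx":-26,"ty":-30},{"tx":-26,"ty":-30},{"tx":-26,"ty":-30},{"tx":-26,"ty":-30}]' 60
python3 s.py 0.614 0.108 0.1
```

```text
0.35 [0.1682 0.6277 0.2363] [-179.977     0.0043  165.0021] F [-0.7095  0.7161  0.4856] 0.08693190050667383 q [-74.1946  18.4039  -4.0143  83.1242   1.2954  78.5401  -3.26  ]
shift in tool mm [-565.0753 -386.6212  136.5028]
turn deg [ -0.0234   0.0013 -14.9979]invalid input at $[0]: expected keys rx, ry, rz, tx, ty, tz, jaw
```

```bash

python3 -m pendant '[{"rx":0,"ry":0,"rz":-5,"tx":0,"ty":0,"tz":0,"jaw":87},{"rx":0,"ry":0,"rz":-5,"tx":0,"ty":0,"tz":0,"jaw":87},{"rx":0,"ry":0,"rz":-5,"tx":0,"ty":0,"tz":0,"jaw":87},{"rx":0,"ry":0,"rz":0,"tx":-26,"ty":-30,"tz":0,"jaw":87},{"rx":0,"ry":0,"rz":0,"tx":-26,"ty":-30,"tz":0,"jaw":87},{"rx":0,"ry":0,"rz":0,"tx":-26,"ty":-30,"tz":0,"jaw":87},{"rx":0,"ry":0,"rz":0,"tx":-26,"ty":-30,"tz":0,"jaw":87},{"rx":0,"ry":0,"rz":0,"tx":-26,"ty":-30,"tz":0,"jaw":87},{"rx":0,"ry":0,"rz":0,"tx":-26,"ty":-30,"tz":0,"jaw":87},{"rx":0,"ry":0,"rz":0,"tx":-26,"ty":-30,"tz":0,"jaw":87},{"rx":0,"ry":0,"rz":0,"tx":-26,"ty":-30,"tz":0,"jaw":87},{"rx":0,"ry":0,"rz":0,"tx":-26,"ty":-30,"tz":0,"jaw":87},{"rx":0,"ry":0,"rz":0,"tx":-26,"ty":-30,"tz":0,"jaw":87},{"rx":0,"ry":0,"rz":0,"tx":-26,"ty":-30,"tz":0,"jaw":87},{"rx":0,"ry":0,"rz":0,"tx":-26,"ty":-30,"tz":0,"jaw":87},{"rx":0,"ry":0,"rz":0,"tx":-26,"ty":-30,"tz":0,"jaw":87},{"rx":0,"ry":0,"rz":0,"tx":-26,"ty":-30,"tz":0,"jaw":87},{"rx":0,"ry":0,"rz":0,"tx":-26,"ty":-30,"tz":0,"jaw":87},{"rx":0,"ry":0,"rz":0,"tx":-26,"ty":-30,"tz":0,"jaw":87},{"rx":0,"ry":0,"rz":0,"tx":-26,"ty":-30,"tz":0,"jaw":87}]' 60
python3 s.py 0.614 0.108 0.1
python3 -c "
from h import *
c=cam('wrist');save(c,'w1.png',None,1.5)
for z in(.034,):print(proj(c,[.6143,.108,z])*1.5)"
```

```text
time_s: 2.02
tool_pos: [0.6113, 0.1164, 0.2369]
tool_rot: [180.0, 0.0, -180.0]
force: [0.2, 1.1, -0.7]
grip_width: 0.0873
2.0167 [0.6113 0.1164 0.2369] [ 179.9775    0.0346 -179.9804] F [ 0.1655  1.0559 -0.7288] 0.0872610322150992 q [-30.2609  15.2587  20.751   88.151   -5.4959  77.5556  81.0217]
shift in tool mm [ -2.6451  -8.4291 136.8683]
turn deg [0.0225 0.0346 0.0196]
[375.28400727 269.44115655]
```

View pics/w1.png

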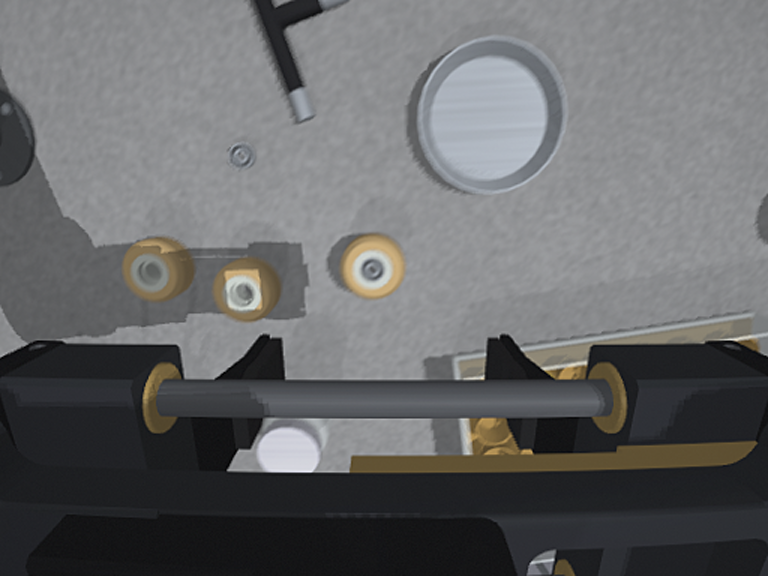

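```bash
python3 -c "
from h import *
c=cam('wrist');t=cam('top')
print(atz(c,373/1.5-.2,268.5/1.5-.2,.034), atz(t,335/1.5,205/1.5,.075), atz(t,375/1.5,291/1.5,.034),atz(c,488/1.5,113/1.5,.018))"
```

```text
[0.61857099 0.09437616 0.034     ] [0.7708404  0.02975654 0.075     ] [ 0.63149407 -0.01036085  0.034     ] [0.49090606 0.19182749 0.018     ]
```

```bash
python3 s.py 0.614 0.108 0.1;python3 -c "
from h import *
c=cam('wrist');save(c,'w2.png',(180,130,340,250),5)
print(proj(c,[.6143,.108,.034]))"
```

```text
2.1667 [0.6118 0.1132 0.2363] [-179.8726    0.0253  179.581 ] F [-0.8678  0.4255 -0.2657] 0.08709924550607252 q [-30.1608  15.3114  20.8978  88.1688  -5.4027  77.536   80.8064]
shift in tool mm [ -2.1285  -4.9025 136.3197]
turn deg [-0.1275  0.0248 -0.4191]
[253.01316792 179.33142885]
```

View pics/w2.png

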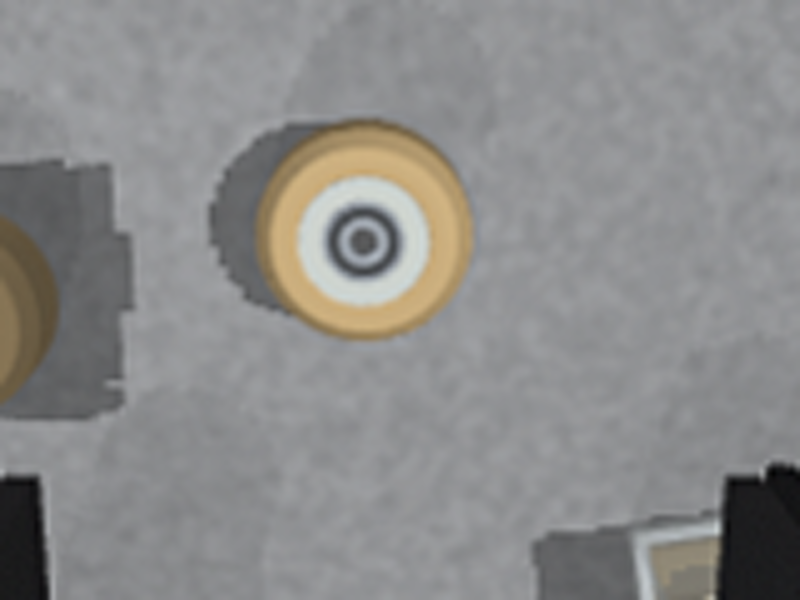

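```bash

python3 -m pendant '[{"rx":0,"ry":0,"rz":-0.4,"tx":-1.7,"ty":-5.5,"tz":25,"jaw":87},{"rx":0,"ry":0,"rz":0,"tx":0,"ty":0,"tz":35,"jaw":87},{"rx":0,"ry":0,"rz":0,"tx":0,"ty":0,"tz":35,"jaw":87},{"rx":0,"ry":0,"rz":0,"tx":0,"ty":0,"tz":35,"jaw":87},{"rx":0,"ry":0,"rz":0,"tx":0,"ty":0,"tz":25,"jaw":87},{"rx":0,"ry":0,"rz":0,"tx":0,"ty":0,"tz":0,"jaw":87},{"rx":0,"ry":0,"rz":0,"tx":0,"ty":0,"tz":0,"jaw":87},{"rx":0,"ry":0,"rz":0,"tx":0,"ty":0,"tz":0,"jaw":87}]' 60
python3 s.py 0.6135 0.1077 0.016
```

```text
time_s: 2.88
tool_pos: [0.6129, 0.1139, 0.0836]
tool_rot: [179.9, 0.2, -179.5]
force: [0.8, -0.3, 0.8]
grip_width: 0.0866
2.8833 [0.6129 0.1139 0.0836] [ 179.9255    0.1502 -179.5045] F [ 0.8293 -0.3368  0.7823] 0.08659194472646924 q [-28.8745  22.2307  19.5704  97.7884  -8.365   61.2464  83.8617]
shift in tool mm [-0.3932 -6.2722 67.5917]
turn deg [0.0752 0.1499 0.4956]
```

```bash

python3 -m pendant '[{"rx":0,"ry":0,"rz":0,"tx":0,"ty":-6,"tz":0,"jaw":87},{"rx":0,"ry":0,"rz":0,"tx":0,"ty":0,"tz":0,"jaw":87},{"rx":0,"ry":0,"rz":0,"tx":0,"ty":0,"tz":0,"jaw":87},{"rx":0,"ry":0,"rz":0,"tx":0,"ty":0,"tz":0,"jaw":87}]' 60
python3 s.py 0.6135 0.1077 0.016;python3 -m pendant '[{"rx":0,"ry":0,"rz":0,"tx":0,"ty":0,"tz":0,"jaw":87},{"rx":0,"ry":0,"rz":0,"tx":0,"ty":0,"tz":0,"jaw":87}]'
python3 s.py 0.6135 0.1077 0.016;
```

```text
time_s: 3.22
tool_pos: [0.6127, 0.1063, 0.0828]
tool_rot: [180.0, 0.1, -179.6]
force: [0.7, -0.6, -0.4]
grip_width: 0.0871
3.2167 [0.6127 0.1063 0.0828] [ 179.958    0.104 -179.629] F [ 0.7413 -0.599  -0.4391] 0.08708075469984687 q [-28.3807  22.1608  19.757   98.0174  -8.3973  61.1611  84.4483]
shift in tool mm [-0.7262  1.3773 66.7624]
turn deg [0.0424 0.1038 0.371 ]
time_s: 3.38
tool_pos: [0.6121, 0.1066, 0.0819]
tool_rot: [180.0, 0.0, -179.6]
force: [0.3, 0.0, -0.9]
grip_width: 0.0871
3.3833 [0.6121 0.1066 0.0819] [ 179.9793    0.0242 -179.5919] F [ 0.3133  0.0343 -0.873 ] 0.08708855304769463 q [-28.3964  22.2177  19.7298  98.0538  -8.3987  61.1501  84.4498]
shift in tool mm [-1.3633  1.104  65.8606]
turn deg [0.0208 0.0241 0.4081]
```

```bash

python3 -m pendant '[{"rx":0,"ry":0,"rz":0.4,"tx":-1,"ty":1,"tz":20,"jaw":87},{"rx":0,"ry":0,"rz":0,"tx":0,"ty":0,"tz":25,"jaw":87},{"rx":0,"ry":0,"rz":0,"tx":0,"ty":0,"tz":15,"jaw":87},{"rx":0,"ry":0,"rz":0,"tx":0,"ty":0,"tz":6,"jaw":87},{"rx":0,"ry":0,"rz":0,"tx":0,"ty":0,"tz":0,"jaw":87},{"rx":0,"ry":0,"rz":0,"tx":0,"ty":0,"tz":0,"jaw":87},{"rx":0,"ry":0,"rz":0,"tx":0,"ty":0,"tz":0,"jaw":87},{"rx":0,"ry":0,"rz":0,"tx":0,"ty":0,"tz":0,"jaw":87}]' 60
python3 s.py 0.6135 0.1077 0.016;python3 -c "
from h import *
c=cam('wrist');save(c,'w3.png',None,1.5)"
```

```text
time_s: 4.05
tool_pos: [0.6134, 0.1075, 0.016]
tool_rot: [180.0, 0.0, -180.0]
force: [-0.2, -0.5, 0.8]
grip_width: 0.0872
4.05 [0.6134 0.1075 0.016 ] [ 179.9859    0.0478 -179.9954] F [-0.2487 -0.4549  0.7502] 0.08723221235118332 q [-27.5828  26.8665  18.8022 100.286  -10.3142  54.4858  85.3438]
shift in tool mm [-0.1315  0.2049 -0.0402]
turn deg [0.0141 0.0478 0.0046]
```

View pics/w3.png

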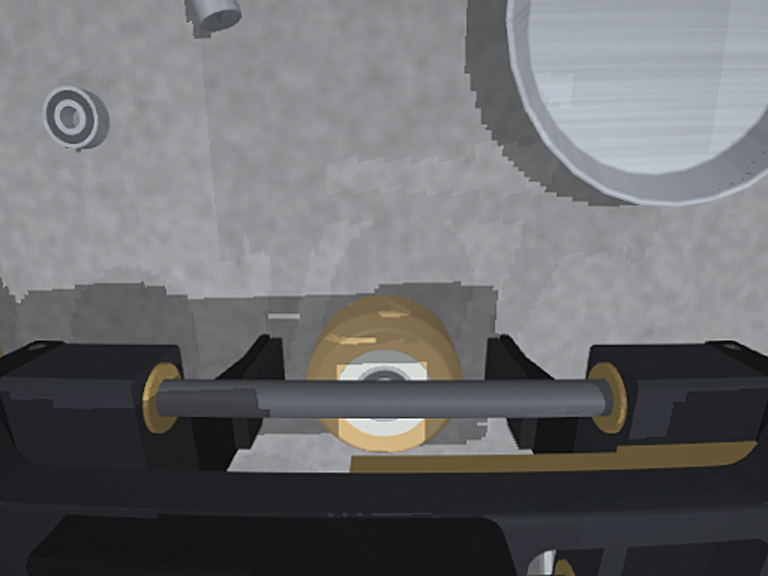

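The wheel sits midway between the fingers, at about (384,385). I'm closing on it and lifting.

```bash

python3 -m pendant '[{"rx":0,"ry":0,"rz":0,"tx":0,"ty":0,"tz":0,"jaw":50},{"rx":0,"ry":0,"rz":0,"tx":0,"ty":0,"tz":0,"jaw":50},{"rx":0,"ry":0,"rz":0,"tx":0,"ty":0,"tz":0,"jaw":50},{"rx":0,"ry":0,"rz":0,"tx":0,"ty":0,"tz":0,"jaw":50},{"rx":0,"ry":0,"rz":0,"tx":0,"ty":0,"tz":0,"jaw":50},{"rx":0,"ry":0,"rz":0,"tx":0,"ty":0,"tz":0,"jaw":50},{"rx":0,"ry":0,"rz":0,"tx":0,"ty":0,"tz":-10,"jaw":50},{"rx":0,"ry":0,"rz":0,"tx":0,"ty":0,"tz":-30,"jaw":50},{"rx":0,"ry":0,"rz":0,"tx":0,"ty":0,"tz":-35,"jaw":50},{"rx":0,"ry":0,"rz":0,"tx":0,"ty":0,"tz":-35,"jaw":50},{"rx":0,"ry":0,"rz":0,"tx":0,"ty":0,"tz":-20,"jaw":50},{"rx":0,"ry":0,"rz":0,"tx":0,"ty":0,"tz":0,"jaw":50},{"rx":0,"ry":0,"rz":0,"tx":0,"ty":0,"tz":0,"jaw":50}]' 60
python3 s.py 0.492 -0.249 0.146
```

```text
time_s: 5.18
tool_pos: [0.6137, 0.1075, 0.1474]
tool_rot: [179.9, 0.2, 180.0]
force: [-0.2, 0.2, -1.5]
grip_width: 0.0583
5.1833 [0.6137 0.1075 0.1474] [179.9379   0.1673 179.9948] F [-0.2146  0.1601 -1.5437] 0.058307905448072316 q [-29.1988  18.7049  20.5527  94.5003  -7.0161  67.8839  82.9805]
shift in tool mm [ 121.7207 -356.4849    0.6247]
turn deg [ 0.0621  0.1673 -0.0051]
```

```bash

python3 -m pendant '[{"rx":0,"ry":0,"rz":0,"tx":9,"ty":-25,"tz":0,"jaw":50},{"rx":0,"ry":0,"rz":0,"tx":9,"ty":-25,"tz":0,"jaw":50},{"rx":0,"ry":0,"rz":0,"tx":9,"ty":-25,"tz":0,"jaw":50},{"rx":0,"ry":0,"rz":0,"tx":9,"ty":-25,"tz":0,"jaw":50},{"rx":0,"ry":0,"rz":0,"tx":9,"ty":-25,"tz":0,"jaw":50},{"rx":0,"ry":0,"rz":0,"tx":9,"ty":-25,"tz":0,"jaw":50},{"rx":0,"ry":0,"rz":0,"tx":9,"ty":-25,"tz":0,"jaw":50},{"rx":0,"ry":0,"rz":0,"tx":9,"ty":-25,"tz":0,"jaw":50},{"rx":0,"ry":0,"rz":0,"tx":9,"ty":-25,"tz":0,"jaw":50},{"rx":0,"ry":0,"rz":0,"tx":9,"ty":-25,"tz":0,"jaw":50},{"rx":0,"ry":0,"rz":0,"tx":9,"ty":-25,"tz":0,"jaw":50},{"rx":0,"ry":0,"rz":0,"tx":9,"ty":-25,"tz":0,"jaw":50},{"rx":0,"ry":0,"rz":0,"tx":9,"ty":-25,"tz":0,"jaw":50},{"rx":0,"ry":0,"rz":0,"tx":4,"ty":-20,"tz":0,"jaw":50},{"rx":0,"ry":0,"rz":0,"tx":0,"ty":-11,"tz":0,"jaw":50},{"rx":0,"ry":0,"rz":0,"tx":0,"ty":0,"tz":0,"jaw":50},{"rx":0,"ry":0,"rz":0,"tx":0,"ty":0,"tz":0,"jaw":50},{"rx":0,"ry":0,"rz":0,"tx":0,"ty":0,"tz":0,"jaw":50},{"rx":0,"ry":0,"rz":0,"tx":0,"ty":0,"tz":0,"jaw":50}]' 60
python3 s.py 0.492 -0.249 0.146
python3 -c "
from h import *
c=cam('side');save(c,'s1.png',None,1.5)
c=cam('wrist');save(c,'w4.png',None,1.5)
c=cam('top');save(c,'t1.png',None,1.5)"
```

```text
time_s: 6.77
tool_pos: [0.4926, -0.2465, 0.1451]
tool_rot: [179.9, -0.0, -179.8]
force: [1.1, 0.4, -2.0]
grip_width: 0.058
6.7667 [ 0.4926 -0.2465  0.1451] [ 179.9365   -0.0331 -179.8349] F [ 1.1197  0.4211 -1.9971] 0.05803772420375133 q [ -6.2097  11.0475  33.5823 105.0657  -6.7134  65.9018 119.8034]
shift in tool mm [ 0.6349 -2.4788 -0.9288]
turn deg [ 0.0635 -0.0332  0.1651]
```

View pics/s1.png

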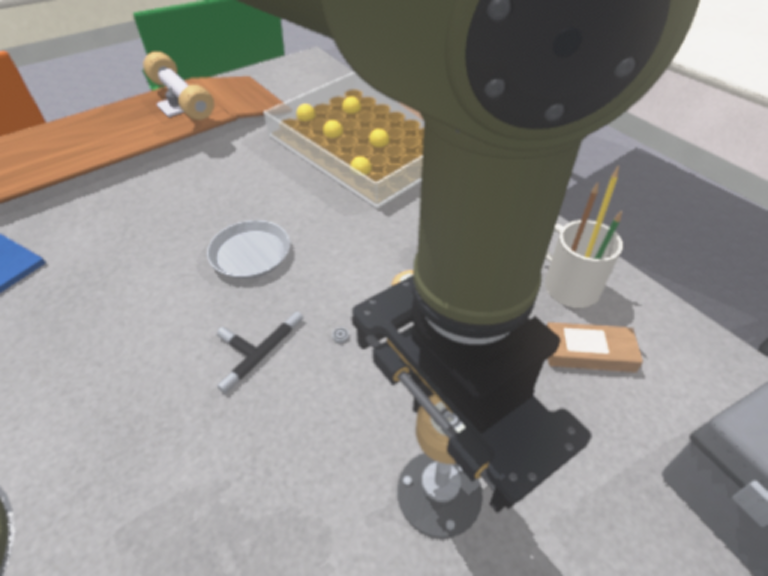

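View pics/w4.png

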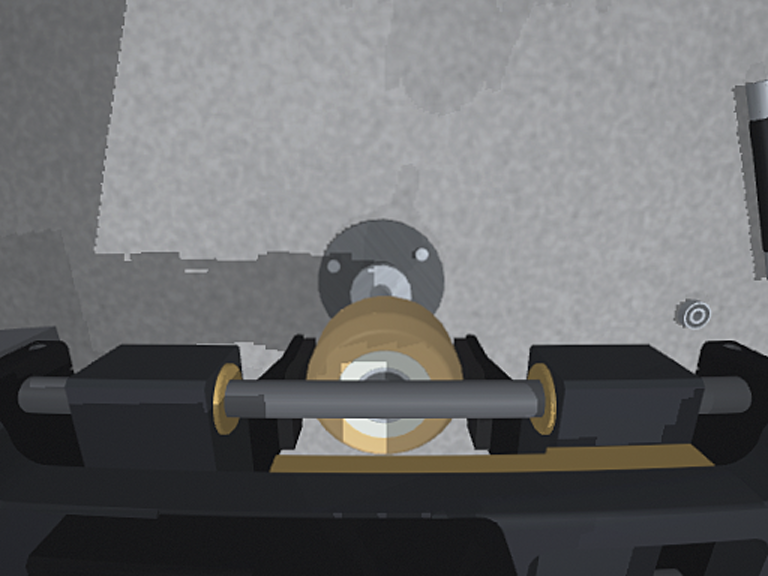

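View pics/t1.png

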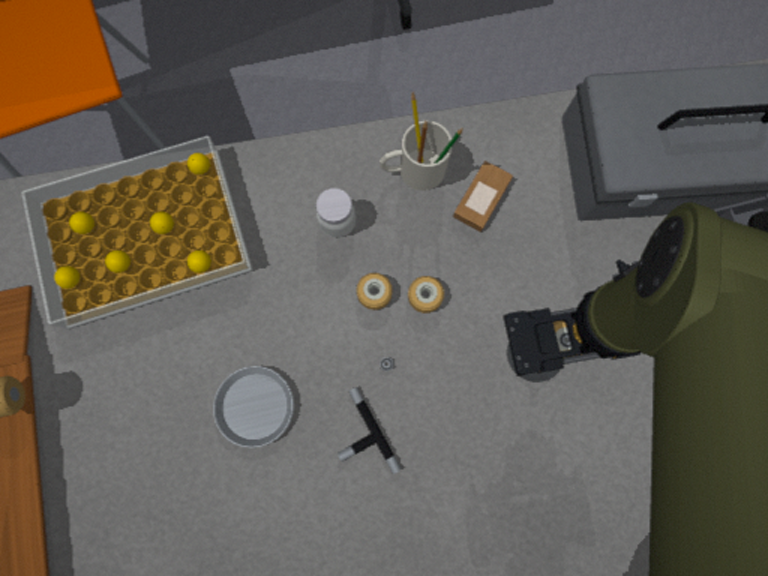

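```bash
python3 s.py 0.492 -0.249 0.146; python3 -c "
from h import *
np.set_printoptions(precision=4,suppress=True)
c=cam('wrist');save(c,'w5.png',(190,140,330,240),5.5)
c=cam('side');save(c,'s2.png',(225,240,345,365),4.5)"
```

```text
6.9167 [ 0.4924 -0.2474  0.1455] [ 179.9731   -0.001  -179.8853] F [ 0.1734 -0.4247 -2.1914] 0.058329293520403204 q [ -6.1884  11.0226  33.6413 105.049   -6.6892  65.8991 119.8206]
shift in tool mm [ 0.4517 -1.5969 -0.5348]
turn deg [ 0.0269 -0.001   0.1147]
```

View pics/w5.png

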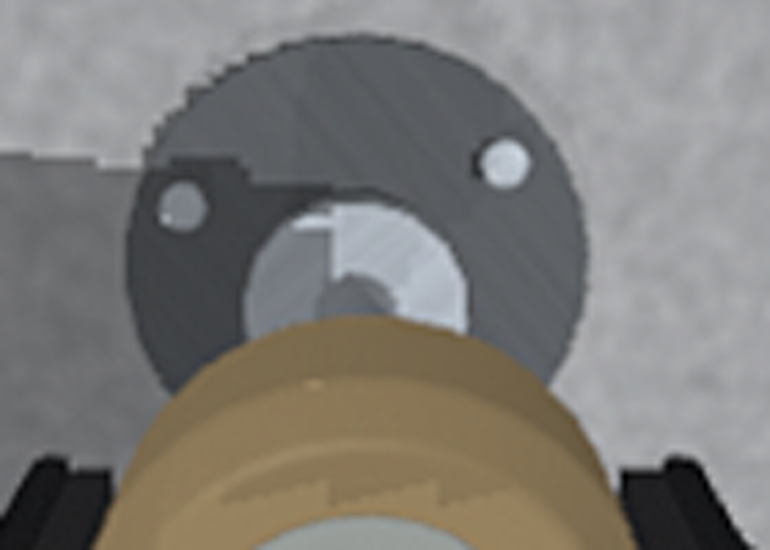

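View pics/s2.png

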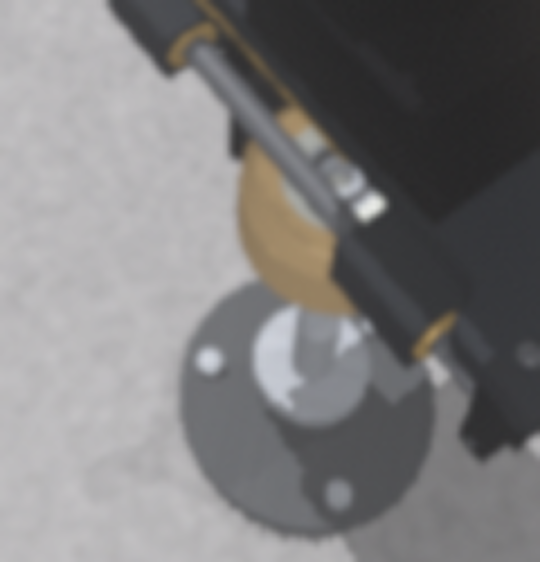

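```bash
python3 - <<'E'
from h import *
from scipy.optimize import least_squares
np.set_printoptions(precision=4,suppress=True)
c=cam('wrist')
a=np.linspace(0,2*np.pi,180)
def circ(x,y,z,r): return np.array([proj(c,[x+r*np.cos(t),y+r*np.sin(t),z]) for t in a])
obs=np.array([127,588,36,243,468,203.])
obs=np.array([127/5.5+190,588/5.5+190,36/5.5+140,243/5.5+190,468/5.5+190,203/5.5+140])-.4
def f(p,full=False):
    F=circ(p[0],p[1],.006,.046);C=circ(p[0],p[1],p[2],.02)
    return np.r_[F[:,0].min(),F[:,0].max(),F[:,1].min(),C[:,0].min(),C[:,0].max(),C[:,1].min()]-obs
r=least_squares(f,[.4925,-.249,.035],x_scale=[.01,.01,.01],diff_step=1e-3);print(r.x,r.fun)
o=env.get_obs();p=o['tool_pos'];print(p)
for dx in(0,):
    W=circ(p[0],p[1],p[2]+.001,.029);print('wheel mid',W.min(0)*1.5,W.max(0)*1.5)
    H=circ(p[0],p[1],p[2]+.018,.029);print('wheel top',H.min(0)*1.5,H.max(0)*1.5)
# proximal jar etc for depth of wheel points
for u,v in((384,330),(384,440),(384,345)): print(pt(c,u/1.5,v/1.5))
E
```

```text
[ 0.4919 -0.2505  0.0351] [-0.789   0.5435  0.0427  0.117   0.1049  0.0094]
[ 0.4922 -0.2481  0.1456]
wheel mid [312.2256 303.0931] [459.8618 437.0248]
wheel top [304.2902 318.0858] [468.3289 464.2058]
[ 0.4676 -0.249   0.1631]
[ 0.5101 -0.2489  0.1642]
[ 0.4729 -0.249   0.1635]
```

```bash

python3 -m pendant '[{"rx":0,"ry":0,"rz":0,"tx":0,"ty":-2,"tz":10,"jaw":50},{"rx":0,"ry":0,"rz":0,"tx":0,"ty":0,"tz":20,"jaw":50},{"rx":0,"ry":0,"rz":0,"tx":0,"ty":0,"tz":16,"jaw":50},{"rx":0,"ry":0,"rz":0,"tx":0,"ty":0,"tz":6,"jaw":50},{"rx":0,"ry":0,"rz":0,"tx":0,"ty":0,"tz":0,"jaw":50},{"rx":0,"ry":0,"rz":0,"tx":0,"ty":0,"tz":0,"jaw":50},{"rx":0,"ry":0,"rz":0,"tx":0,"ty":0,"tz":0,"jaw":50},{"rx":0,"ry":0,"rz":0,"tx":0,"ty":0,"tz":0,"jaw":50}]' 60
for i in 1 2 3; do python3 s.py 0.4923 -0.2499 0.09|head -2;python3 -m pendant '[{"rx":0,"ry":0,"rz":0,"tx":0,"ty":0,"tz":0,"jaw":50}]' >/dev/null;done
python3 -c "
from h import *
c=cam('wrist');save(c,'w6.png',(190,140,330,240),5.5)
c=cam('side');save(c,'s3.png',(225,240,345,365),4.5)"
```

```text
time_s: 7.73
tool_pos: [0.4928, -0.251, 0.0946]
tool_rot: [-180.0, 0.1, 180.0]
force: [0.1, 0.1, -2.0]
grip_width: 0.0583
7.7333 [ 0.4928 -0.251   0.0946] [-179.971     0.1153  179.9966] F [ 0.0909  0.1034 -2.0441] 0.05826062610696249 q [ -4.9627  14.6264  33.213  107.7119  -9.2055  60.176  121.9795]
shift in tool mm [0.5157 1.1288 4.6137]
7.8167 [ 0.4926 -0.2509  0.0944] [-179.9794    0.0978 -179.9949] F [ 0.4813 -0.3008 -1.9942] 0.05803296337220443 q [ -4.9654  14.6275  33.2074 107.7314  -9.2042  60.1744 121.982 ]
shift in tool mm [0.3568 0.9897 4.4489]
7.9 [ 0.4924 -0.2508  0.0942] [-179.9902    0.0732 -179.995 ] F [ 0.5395  0.0398 -2.1217] 0.05840779886172617 q [ -4.9642  14.6363  33.2041 107.7517  -9.2069  60.1734 121.984 ]
shift in tool mm [0.1502 0.8822 4.2178]
```

View pics/w6.png

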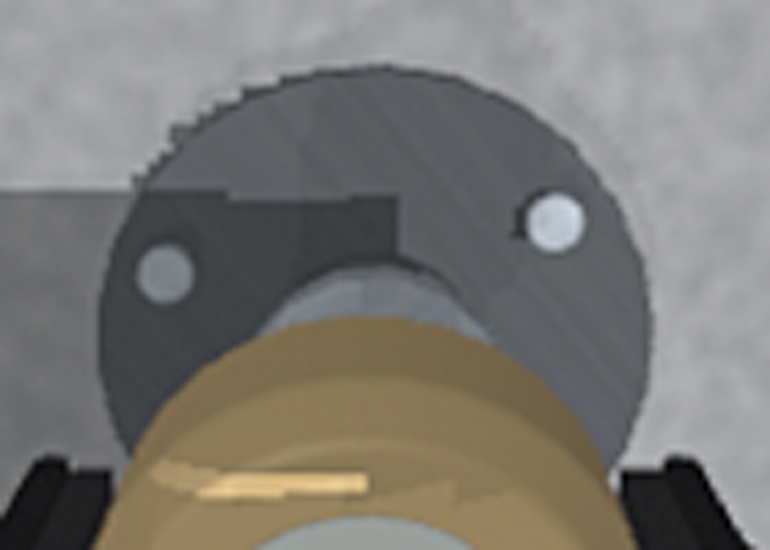

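View pics/s3.png

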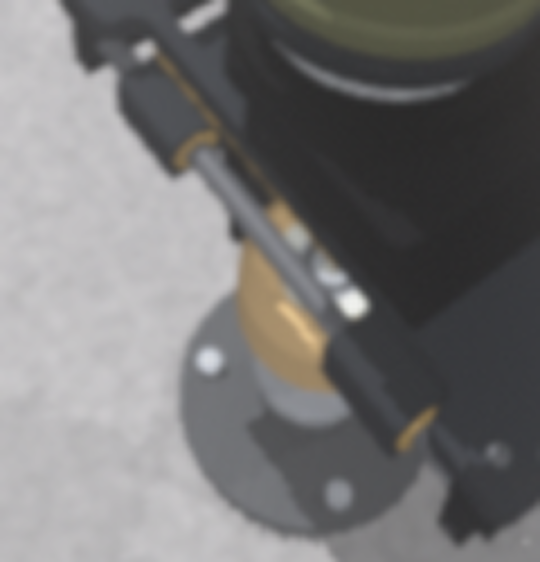

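```bash
python3 - <<'E'
from h import *
from scipy.optimize import least_squares
np.set_printoptions(precision=4,suppress=True)
c=cam('wrist');print(c['cx'],c['cy'])
a=np.linspace(0,2*np.pi,180)
def circ(x,y,z,r): return np.array([proj(c,[x+r*np.cos(t),y+r*np.sin(t),z]) for t in a])
obs=np.array([98/5.5+190,652/5.5+190,66/5.5+140,262/5.5+140])-.4
def f(p):
    F=circ(p[0],p[1],.006,.046);C=circ(p[0],p[1],p[2],.02)
    return np.r_[F[:,0].min(),F[:,0].max(),F[:,1].min(),C[:,1].min()]-obs
r=least_squares(f,[.4925,-.249,.035],x_scale=[.01,.01,.01],diff_step=1e-3);print(r.x,r.fun)
print(env.get_obs()['tool_pos'])
p=r.x
for z in(.006,.06,.1): print(proj(c,[.4924,-.2508,z]))
E
```

```text
256.02515693907395 195.9154865017561
[ 0.4914 -0.2499  0.0272] [-0.8249  0.8259  0.0799  0.    ]
[ 0.4921 -0.2506  0.0937]
[256.8376 204.2415]
[257.1115 227.1639]
[257.4298 253.8584]
```

```bash

python3 -m pendant '[{"rx":0,"ry":0,"rz":0,"tx":0,"ty":0.7,"tz":3,"jaw":50},{"rx":0,"ry":0,"rz":0,"tx":0,"ty":0,"tz":2,"jaw":50},{"rx":0,"ry":0,"rz":0,"tx":0,"ty":0,"tz":1,"jaw":50},{"rx":0,"ry":0,"rz":0,"tx":0,"ty":0,"tz":1,"jaw":50},{"rx":0,"ry":0,"rz":0,"tx":0,"ty":0,"tz":1,"jaw":50},{"rx":0,"ry":0,"rz":0,"tx":0,"ty":0,"tz":1,"jaw":50},{"rx":0,"ry":0,"rz":0,"tx":0,"ty":0,"tz":0,"jaw":50},{"rx":0,"ry":0,"rz":0,"tx":0,"ty":0,"tz":0,"jaw":50}]' 60
python3 -m pendant '[{"rx":0,"ry":0,"rz":0,"tx":0,"ty":0,"tz":1,"jaw":50},{"rx":0,"ry":0,"rz":0,"tx":0,"ty":0,"tz":1,"jaw":50},{"rx":0,"ry":0,"rz":0,"tx":0,"ty":0,"tz":1,"jaw":50},{"rx":0,"ry":0,"rz":0,"tx":0,"ty":0,"tz":0,"jaw":50},{"rx":0,"ry":0,"rz":0,"tx":0,"ty":0,"tz":0,"jaw":50}]' 60
```

```text
time_s: 8.8
tool_pos: [0.492, -0.2499, 0.0845]
tool_rot: [180.0, -0.0, 180.0]
force: [-0.3, -0.3, -0.6]
grip_width: 0.0579
time_s: 9.22
tool_pos: [0.4919, -0.2499, 0.0815]
tool_rot: [180.0, -0.0, 180.0]
force: [0.1, -0.3, -1.3]
grip_width: 0.058
```

```bash

python3 -m pendant '[{"rx":0,"ry":0,"rz":0,"tx":0,"ty":0,"tz":1,"jaw":50},{"rx":0,"ry":0,"rz":0,"tx":0,"ty":0,"tz":1,"jaw":50},{"rx":0,"ry":0,"rz":0,"tx":0,"ty":0,"tz":0,"jaw":50},{"rx":0,"ry":0,"rz":0,"tx":0,"ty":0,"tz":0,"jaw":50}]' 60
```

```text
time_s: 9.55
tool_pos: [0.4919, -0.2499, 0.0794]
tool_rot: [180.0, -0.0, 180.0]
force: [-0.9, 0.5, -3.0]
grip_width: 0.0583
```

```bash

python3 -m pendant '[{"rx":0,"ry":0,"rz":0,"tx":0,"ty":0,"tz":0.7,"jaw":50},{"rx":0,"ry":0,"rz":0,"tx":0,"ty":0,"tz":0.7,"jaw":50},{"rx":0,"ry":0,"rz":0,"tx":0,"ty":0,"tz":0.6,"jaw":50},{"rx":0,"ry":0,"rz":0,"tx":0,"ty":0,"tz":0,"jaw":50}]' 60
```

```text
time_s: 9.88
tool_pos: [0.4919, -0.2498, 0.0774]
tool_rot: [180.0, -0.0, -180.0]
force: [0.6, 0.6, -1.7]
grip_width: 0.058
```

```bash

python3 -m pendant '[{"rx":0,"ry":0,"rz":0,"tx":0,"ty":0,"tz":0.7,"jaw":50},{"rx":0,"ry":0,"rz":0,"tx":0,"ty":0,"tz":0.7,"jaw":50},{"rx":0,"ry":0,"rz":0,"tx":0,"ty":0,"tz":0.6,"jaw":50},{"rx":0,"ry":0,"rz":0,"tx":0,"ty":0,"tz":0,"jaw":50}]' 60
```

```text
time_s: 10.22
tool_pos: [0.4919, -0.2499, 0.0754]
tool_rot: [180.0, -0.0, -180.0]
force: [0.4, -0.1, -1.0]
grip_width: 0.0581
```

```bash

python3 -m pendant '[{"rx":0,"ry":0,"rz":0,"tx":0,"ty":0,"tz":0.7,"jaw":50},{"rx":0,"ry":0,"rz":0,"tx":0,"ty":0,"tz":0.7,"jaw":50},{"rx":0,"ry":0,"rz":0,"tx":0,"ty":0,"tz":0.6,"jaw":50},{"rx":0,"ry":0,"rz":0,"tx":0,"ty":0,"tz":0,"jaw":50}]' 60
```

```text
time_s: 10.55
tool_pos: [0.4919, -0.2499, 0.0734]
tool_rot: [180.0, -0.0, -180.0]
force: [-0.1, 0.2, -1.1]
grip_width: 0.0581
```

```bash

python3 -m pendant '[{"rx":0,"ry":0,"rz":0,"tx":0,"ty":0,"tz":1,"jaw":50},{"rx":0,"ry":0,"rz":0,"tx":0,"ty":0,"tz":1,"jaw":50},{"rx":0,"ry":0,"rz":0,"tx":0,"ty":0,"tz":1,"jaw":50},{"rx":0,"ry":0,"rz":0,"tx":0,"ty":0,"tz":1,"jaw":50},{"rx":0,"ry":0,"rz":0,"tx":0,"ty":0,"tz":0,"jaw":50}]' 60
```

```text
time_s: 10.97
tool_pos: [0.4918, -0.2498, 0.0693]
tool_rot: [180.0, -0.0, -180.0]
force: [0.1, -1.0, -1.9]
grip_width: 0.0585
```

```bash

python3 -m pendant '[{"rx":0,"ry":0,"rz":0,"tx":0,"ty":0,"tz":1,"jaw":50},{"rx":0,"ry":0,"rz":0,"tx":0,"ty":0,"tz":1,"jaw":50},{"rx":0,"ry":0,"rz":0,"tx":0,"ty":0,"tz":1,"jaw":50},{"rx":0,"ry":0,"rz":0,"tx":0,"ty":0,"tz":1,"jaw":50},{"rx":0,"ry":0,"rz":0,"tx":0,"ty":0,"tz":0,"jaw":50}]' 60
```

```text
time_s: 11.38
tool_pos: [0.4919, -0.2498, 0.0653]
tool_rot: [180.0, -0.0, -180.0]
force: [0.1, -0.4, -1.3]
grip_width: 0.0582
```

```bash

python3 -m pendant '[{"rx":0,"ry":0,"rz":0,"tx":0,"ty":0,"tz":0.5,"jaw":50},{"rx":0,"ry":0,"rz":0,"tx":0,"ty":0,"tz":0.5,"jaw":50},{"rx":0,"ry":0,"rz":0,"tx":0,"ty":0,"tz":0.5,"jaw":50},{"rx":0,"ry":0,"rz":0,"tx":0,"ty":0,"tz":0.5,"jaw":50},{"rx":0,"ry":0,"rz":0,"tx":0,"ty":0,"tz":0.5,"jaw":50},{"rx":0,"ry":0,"rz":0,"tx":0,"ty":0,"tz":0,"jaw":50}]' 60
```

```text
time_s: 11.88
tool_pos: [0.492, -0.2499, 0.0629]
tool_rot: [180.0, -0.0, -180.0]
force: [1.0, -0.0, -1.8]
grip_width: 0.0581
```

Still free at 0.0629. I expect to meet the bearing near 0.0595.

```bash

python3 -m pendant '[{"rx":0,"ry":0,"rz":0,"tx":0,"ty":0,"tz":0.5,"jaw":50},{"rx":0,"ry":0,"rz":0,"tx":0,"ty":0,"tz":0.5,"jaw":50},{"rx":0,"ry":0,"rz":0,"tx":0,"ty":0,"tz":0.5,"jaw":50},{"rx":0,"ry":0,"rz":0,"tx":0,"ty":0,"tz":0.5,"jaw":50},{"rx":0,"ry":0,"rz":0,"tx":0,"ty":0,"tz":0,"jaw":50}]' 60
```

```text
time_s: 12.3
tool_pos: [0.4919, -0.2498, 0.0609]
tool_rot: [180.0, -0.0, -180.0]
force: [0.6, 0.1, -1.2]
grip_width: 0.0584
```

```bash

python3 -m pendant '[{"rx":0,"ry":0,"rz":0,"tx":0,"ty":0,"tz":0.5,"jaw":50},{"rx":0,"ry":0,"rz":0,"tx":0,"ty":0,"tz":0.5,"jaw":50},{"rx":0,"ry":0,"rz":0,"tx":0,"ty":0,"tz":0.5,"jaw":50},{"rx":0,"ry":0,"rz":0,"tx":0,"ty":0,"tz":0,"jaw":50}]' 60
```

```text
time_s: 12.63
tool_pos: [0.4921, -0.25, 0.0601]
tool_rot: [180.0, 0.0, 180.0]
force: [-2.6, 0.8, 3.8]
grip_width: 0.0582
```

```bash

python3 -m pendant '[{"rx":0,"ry":0,"rz":0,"tx":0,"ty":0,"tz":0.5,"jaw":50},{"rx":0,"ry":0,"rz":0,"tx":0,"ty":0,"tz":0.5,"jaw":50},{"rx":0,"ry":0,"rz":0,"tx":0,"ty":0,"tz":0.5,"jaw":50},{"rx":0,"ry":0,"rz":0,"tx":0,"ty":0,"tz":0,"jaw":50}]' 60
```

```text
time_s: 12.97
tool_pos: [0.4923, -0.25, 0.0598]
tool_rot: [179.9, 0.0, 180.0]
force: [-6.5, 2.7, 12.5]
grip_width: 0.0583
```

```bash

python3 -m pendant '[{"rx":0,"ry":0,"rz":0,"tx":0,"ty":0,"tz":0.4,"jaw":50},{"rx":0,"ry":0,"rz":0,"tx":0,"ty":0,"tz":0.4,"jaw":50},{"rx":0,"ry":0,"rz":0,"tx":0,"ty":0,"tz":0,"jaw":50}]' 60
```

```text
time_s: 13.22
tool_pos: [0.4923, -0.25, 0.059]
tool_rot: [179.9, 0.0, 180.0]
force: [-5.9, 2.1, 13.6]
grip_width: 0.0581
```

```bash

python3 -m pendant '[{"rx":0,"ry":0,"rz":0,"tx":0,"ty":0,"tz":0.4,"jaw":50},{"rx":0,"ry":0,"rz":0,"tx":0,"ty":0,"tz":0.4,"jaw":50},{"rx":0,"ry":0,"rz":0,"tx":0,"ty":0,"tz":0,"jaw":50}]' 60
```

```text
time_s: 13.47
tool_pos: [0.4923, -0.25, 0.058]
tool_rot: [179.9, 0.0, 180.0]
force: [-4.5, 2.4, 12.5]
grip_width: 0.0585
```

```bash

python3 -m pendant '[{"rx":0,"ry":0,"rz":0,"tx":0,"ty":0,"tz":0.4,"jaw":50},{"rx":0,"ry":0,"rz":0,"tx":0,"ty":0,"tz":0.4,"jaw":50},{"rx":0,"ry":0,"rz":0,"tx":0,"ty":0,"tz":0.4,"jaw":50},{"rx":0,"ry":0,"rz":0,"tx":0,"ty":0,"tz":0.4,"jaw":50},{"rx":0,"ry":0,"rz":0,"tx":0,"ty":0,"tz":0.4,"jaw":50},{"rx":0,"ry":0,"rz":0,"tx":0,"ty":0,"tz":0,"jaw":50}]' 60
```

```text
time_s: 13.97
tool_pos: [0.4922, -0.25, 0.0558]
tool_rot: [180.0, 0.0, 180.0]
force: [-4.0, 1.8, 10.4]
grip_width: 0.0583
```

```bash

python3 -m pendant '[{"rx":0,"ry":0,"rz":0,"tx":0,"ty":0,"tz":0.4,"jaw":50},{"rx":0,"ry":0,"rz":0,"tx":0,"ty":0,"tz":0.4,"jaw":50},{"rx":0,"ry":0,"rz":0,"tx":0,"ty":0,"tz":0.4,"jaw":50},{"rx":0,"ry":0,"rz":0,"tx":0,"ty":0,"tz":0.4,"jaw":50},{"rx":0,"ry":0,"rz":0,"tx":0,"ty":0,"tz":0,"jaw":50}]' 60
```

```text
time_s: 14.38
tool_pos: [0.4922, -0.25, 0.054]
tool_rot: [180.0, 0.0, 180.0]
force: [-3.4, 2.0, 8.9]
grip_width: 0.0581
```

```bash

python3 -m pendant '[{"rx":0,"ry":0,"rz":0,"tx":0,"ty":0,"tz":0.3,"jaw":50},{"rx":0,"ry":0,"rz":0,"tx":0,"ty":0,"tz":0.3,"jaw":50},{"rx":0,"ry":0,"rz":0,"tx":0,"ty":0,"tz":0,"jaw":50}]' 60
```

```text
time_s: 14.63
tool_pos: [0.4922, -0.25, 0.0533]
tool_rot: [180.0, 0.0, 180.0]
force: [-3.5, 1.8, 8.1]
grip_width: 0.058
```

```bash

python3 -m pendant '[{"rx":0,"ry":0,"rz":0,"tx":0,"ty":0,"tz":0.3,"jaw":50},{"rx":0,"ry":0,"rz":0,"tx":0,"ty":0,"tz":0.3,"jaw":50},{"rx":0,"ry":0,"rz":0,"tx":0,"ty":0,"tz":0,"jaw":50}]' 60
```

```text
time_s: 14.88
tool_pos: [0.4922, -0.25, 0.0527]
tool_rot: [180.0, 0.0, 180.0]
force: [-3.4, 1.6, 8.2]
grip_width: 0.0582
```

```bash

python3 -m pendant '[{"rx":0,"ry":0,"rz":0,"tx":0,"ty":0,"tz":0.3,"jaw":50},{"rx":0,"ry":0,"rz":0,"tx":0,"ty":0,"tz":0.2,"jaw":50},{"rx":0,"ry":0,"rz":0,"tx":0,"ty":0,"tz":0,"jaw":50}]' 60
```

```text
time_s: 15.13
tool_pos: [0.4923, -0.2499, 0.0522]
tool_rot: [180.0, 0.0, -180.0]
force: [-3.7, 1.1, 7.9]
grip_width: 0.0585
```

```bash

python3 -m pendant '[{"rx":0,"ry":0,"rz":0,"tx":0,"ty":0,"tz":0.3,"jaw":50},{"rx":0,"ry":0,"rz":0,"tx":0,"ty":0,"tz":0.2,"jaw":50},{"rx":0,"ry":0,"rz":0,"tx":0,"ty":0,"tz":0,"jaw":50}]' 60
```

```text
time_s: 15.38
tool_pos: [0.4922, -0.2499, 0.0517]
tool_rot: [180.0, 0.0, 180.0]
force: [-2.6, 1.9, 8.9]
grip_width: 0.0579
```

```bash

python3 -m pendant '[{"rx":0,"ry":0,"rz":0,"tx":0,"ty":0,"tz":0.3,"jaw":50},{"rx":0,"ry":0,"rz":0,"tx":0,"ty":0,"tz":0.2,"jaw":50},{"rx":0,"ry":0,"rz":0,"tx":0,"ty":0,"tz":0,"jaw":50}]' 60
```

```text
time_s: 15.63
tool_pos: [0.4922, -0.25, 0.0514]
tool_rot: [180.0, 0.0, 180.0]
force: [-3.0, 2.0, 10.2]
grip_width: 0.0584
```

```bash
python3 -c "
from h import *
c=cam('side');save(c,'s5.png',(250,260,350,360),6)
c=cam('wrist');save(c,'w7.png',(190,180,330,310),5)"
```

```text
(no output)
```

View pics/s5.png

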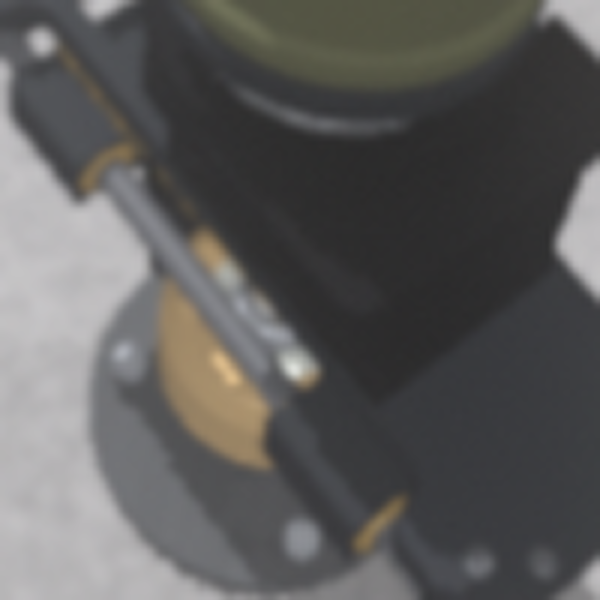

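View pics/w7.png

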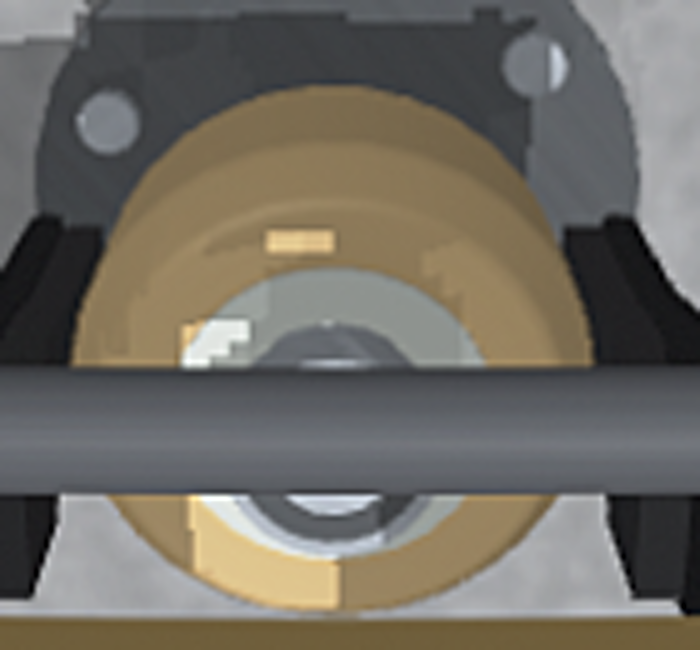

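```bash
python3 -c "
from h import *
np.set_printoptions(precision=4,suppress=True)
c=cam('wrist')
for u,v in((330,345),(300,352),(290,520),(330,530),(370,525),(330,290),(210,530),(330,580),(150,300)): print(u,v,pt(c,u/5+190,v/5+180))"
```

```text
330 345 [ 0.4799 -0.251   0.0765]
300 352 [ 0.4812 -0.254   0.0756]
290 520 [ 0.4991 -0.2551  0.0776]
330 530 [ 0.4998 -0.251   0.0783]
370 525 [ 0.4994 -0.2469  0.078 ]
330 290 [ 0.4773 -0.251   0.0693]
210 530 [ 0.5053 -0.264   0.0701]
330 580 [ 0.5115 -0.251   0.0704]
150 300 [ 0.4781 -0.2694  0.0701]
```

```bash

python3 -m pendant '[{"rx":0,"ry":0,"rz":0,"tx":0,"ty":0,"tz":0.2,"jaw":50},{"rx":0,"ry":0,"rz":0,"tx":0,"ty":0,"tz":0.2,"jaw":50},{"rx":0,"ry":0,"rz":0,"tx":0,"ty":0,"tz":0,"jaw":50}]' 60
```

```text
time_s: 16.03
tool_pos: [0.4923, -0.25, 0.0513]
tool_rot: [180.0, 0.0, 180.0]
force: [-4.5, 3.0, 12.3]
grip_width: 0.0582
```

```bash

python3 -m pendant '[{"rx":0,"ry":0,"rz":0,"tx":0,"ty":0,"tz":0.3,"jaw":50},{"rx":0,"ry":0,"rz":0,"tx":0,"ty":0,"tz":0.3,"jaw":50},{"rx":0,"ry":0,"rz":0,"tx":0,"ty":0,"tz":0,"jaw":50}]' 60
```

```text
time_s: 16.28
tool_pos: [0.4923, -0.25, 0.0511]
tool_rot: [179.9, 0.0, 180.0]
force: [-5.2, 3.1, 14.6]
grip_width: 0.0582
```

```bash

python3 -m pendant '[{"rx":0,"ry":0,"rz":0,"tx":0,"ty":0,"tz":0.3,"jaw":50},{"rx":0,"ry":0,"rz":0,"tx":0,"ty":0,"tz":0.3,"jaw":50},{"rx":0,"ry":0,"rz":0,"tx":0,"ty":0,"tz":0,"jaw":50}]' 60
```

```text
time_s: 16.53
tool_pos: [0.4924, -0.25, 0.051]
tool_rot: [179.9, 0.0, 180.0]
force: [-7.1, 3.8, 19.3]
grip_width: 0.0576
```

```bash
python3 s.py; python3 -c "
from h import *
np.set_printoptions(precision=4,suppress=True)
c=cam('wrist')
for u,v in((330,345),(290,520),(330,530),(370,525),(330,290),(210,530),(330,580)): print(u,v,pt(c,u/5+190,v/5+180))"
```

```text
16.5333 [ 0.4924 -0.25    0.051 ] [179.9217   0.0463 179.9926] F [-7.0677  3.7714 19.3034] 0.05760576948653487 q [ -3.8664  18.0167  32.3125 109.6527 -11.6789  55.5334 123.823 ]
330 345 [ 0.4813 -0.2511  0.0737]
290 520 [ 0.4989 -0.2551  0.0776]
330 530 [ 0.5006 -0.2511  0.0769]
370 525 [ 0.4999 -0.247   0.0771]
330 290 [ 0.4772 -0.251   0.0693]
210 530 [ 0.5062 -0.2642  0.0686]
330 580 [ 0.5125 -0.2511  0.0689]
```

```bash

python3 -m pendant '[{"rx":0,"ry":0,"rz":0,"tx":0,"ty":0,"tz":-0.7,"jaw":50},{"rx":0,"ry":0,"rz":0,"tx":0,"ty":0,"tz":-0.7,"jaw":50},{"rx":0,"ry":0,"rz":0,"tx":0,"ty":0,"tz":0,"jaw":50},{"rx":0,"ry":0,"rz":0,"tx":0,"ty":0,"tz":0,"jaw":50}]' 60
```

```text
time_s: 16.92
tool_pos: [0.4924, -0.25, 0.0512]
tool_rot: [180.0, 0.1, 180.0]
force: [-3.0, 0.7, 8.4]
grip_width: 0.058
```

```bash

python3 -m pendant '[{"rx":0,"ry":0,"rz":0,"tx":0,"ty":0,"tz":-0.7,"jaw":50},{"rx":0,"ry":0,"rz":0,"tx":0,"ty":0,"tz":0,"jaw":50},{"rx":0,"ry":0,"rz":0,"tx":0,"ty":0,"tz":0,"jaw":50}]' 60
```

```text
time_s: 17.17
tool_pos: [0.4924, -0.25, 0.0512]
tool_rot: [180.0, 0.0, -180.0]
force: [-2.5, 1.5, 6.7]
grip_width: 0.0581
```

Backed off to a light load with no change in height. Now I'm opening the jaws.

```bash

python3 -m pendant '[{"rx":0,"ry":0,"rz":0,"tx":0,"ty":0,"tz":0,"jaw":64},{"rx":0,"ry":0,"rz":0,"tx":0,"ty":0,"tz":0,"jaw":70},{"rx":0,"ry":0,"rz":0,"tx":0,"ty":0,"tz":0,"jaw":78},{"rx":0,"ry":0,"rz":0,"tx":0,"ty":0,"tz":0,"jaw":78},{"rx":0,"ry":0,"rz":0,"tx":0,"ty":0,"tz":0,"jaw":78},{"rx":0,"ry":0,"rz":0,"tx":0,"ty":0,"tz":0,"jaw":78}]' 60
python3 s.py;python3 -c "
from h import *
c=cam('wrist');save(c,'w8.png',(190,180,330,310),5)"
```

```text
time_s: 17.67
tool_pos: [0.4919, -0.2499, 0.0505]
tool_rot: [180.0, -0.0, 180.0]
force: [0.1, -0.6, -0.3]
grip_width: 0.077
17.6667 [ 0.4919 -0.2499  0.0505] [179.9971  -0.0083 179.9991] F [ 0.0966 -0.6335 -0.311 ] 0.07696103449046113 q [ -3.9256  18.0229  32.3109 109.7228 -11.5799  55.4629 123.7243]
```

View pics/w8.png

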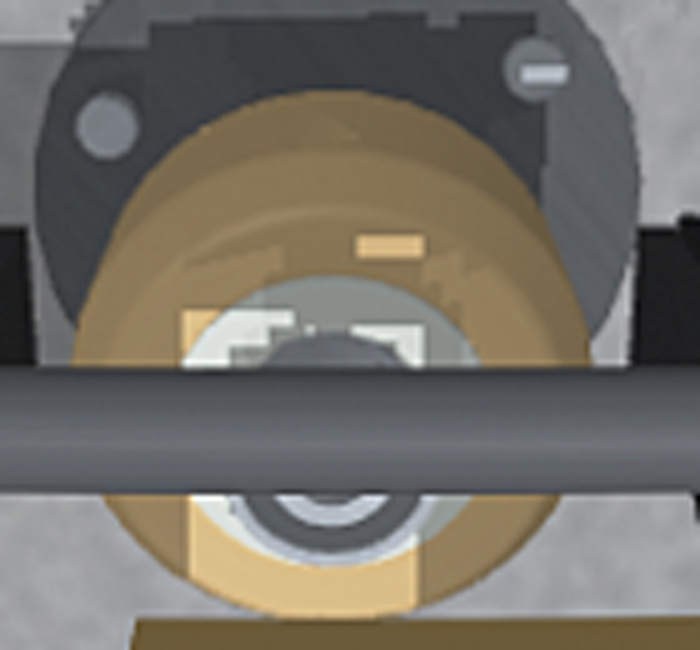

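```bash

python3 -m pendant '[{"rx":0,"ry":0,"rz":0,"tx":0,"ty":0,"tz":-7,"jaw":78},{"rx":0,"ry":0,"rz":0,"tx":0,"ty":0,"tz":-15,"jaw":78},{"rx":0,"ry":0,"rz":0,"tx":0,"ty":0,"tz":-12.2,"jaw":78},{"rx":0,"ry":0,"rz":0,"tx":0,"ty":0,"tz":0,"jaw":78},{"rx":0,"ry":0,"rz":0,"tx":0,"ty":0,"tz":0,"jaw":40},{"rx":0,"ry":0,"rz":0,"tx":0,"ty":0,"tz":0,"jaw":40},{"rx":0,"ry":0,"rz":0,"tx":0,"ty":0,"tz":0,"jaw":40},{"rx":0,"ry":0,"rz":0,"tx":0,"ty":0,"tz":0,"jaw":40},{"rx":0,"ry":0,"rz":0,"tx":0,"ty":0,"tz":0,"jaw":40},{"rx":0,"ry":0,"rz":0,"tx":0,"ty":0,"tz":0,"jaw":40}]' 15
python3 s.py .492 -.25 .0847;python3 -c "
from h import *
c=cam('wrist');save(c,'w9.png',(140,160,370,310),3.4)
c=cam('side');save(c,'s9.png',(250,250,350,350),6)"
```

```text
time_s: 18.55
tool_pos: [0.4918, -0.2498, 0.0845]
tool_rot: [180.0, -0.0, 180.0]
force: [-0.4, 0.0, -0.4]
grip_width: 0.0463
18.55 [ 0.4918 -0.2498  0.0845] [179.988   -0.0371 179.9979] F [-0.4231  0.0305 -0.3973] 0.04628301520269008 q [ -4.8392  15.3235  33.0544 108.2693  -9.6535  59.1958 122.2561]
shift in tool mm [-0.2154 -0.1712 -0.242 ]
turn deg [ 0.012  -0.0371 -0.0021]
```

View pics/w9.png

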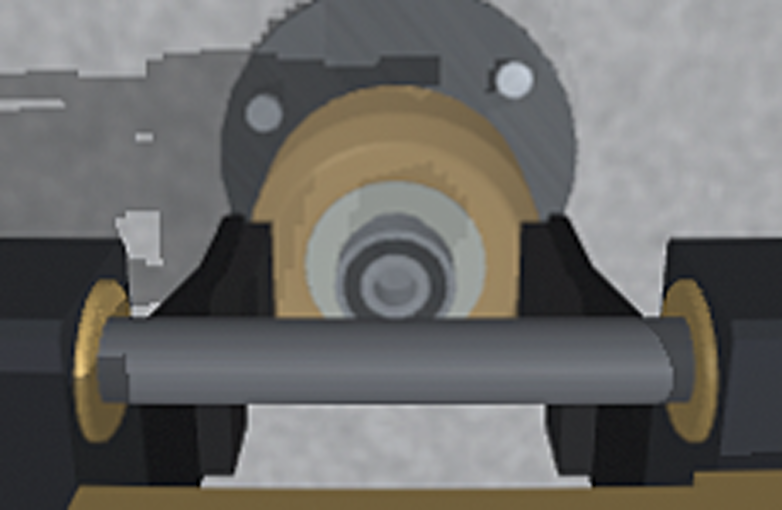

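View pics/s9.png

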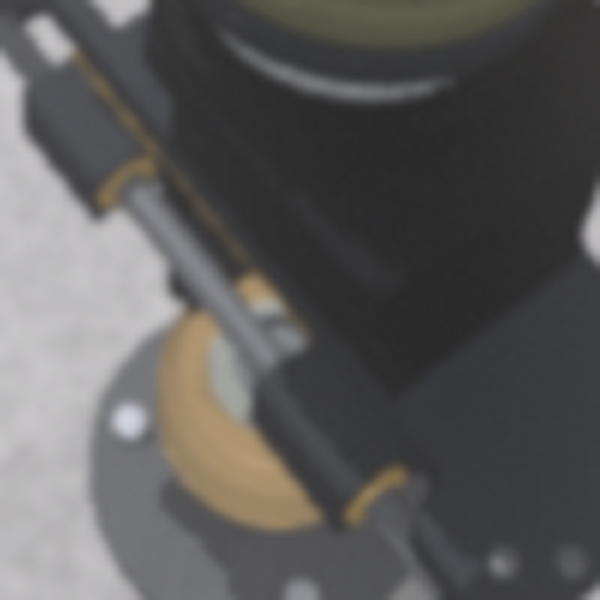

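The bearing stands clear of the wheel top, at about (395,275) between the fingers. I'm gripping it gently and lifting.

```bash

python3 -m pendant '[{"rx":0,"ry":0,"rz":0,"tx":0,"ty":0,"tz":0,"jaw":28},{"rx":0,"ry":0,"rz":0,"tx":0,"ty":0,"tz":0,"jaw":26},{"rx":0,"ry":0,"rz":0,"tx":0,"ty":0,"tz":0,"jaw":24},{"rx":0,"ry":0,"rz":0,"tx":0,"ty":0,"tz":0,"jaw":18},{"rx":0,"ry":0,"rz":0,"tx":0,"ty":0,"tz":0,"jaw":18},{"rx":0,"ry":0,"rz":0,"tx":0,"ty":0,"tz":0,"jaw":18},{"rx":0,"ry":0,"rz":0,"tx":0,"ty":0,"tz":0,"jaw":18},{"rx":0,"ry":0,"rz":0,"tx":0,"ty":0,"tz":0,"jaw":18},{"rx":0,"ry":0,"rz":0,"tx":0,"ty":0,"tz":0,"jaw":18},{"rx":0,"ry":0,"rz":0,"tx":0,"ty":0,"tz":0,"jaw":18}]' 15
python3 s.py
```

```text
time_s: 19.48
tool_pos: [0.492, -0.2499, 0.0848]
tool_rot: [180.0, 0.0, -180.0]
force: [0.2, -0.4, 0.9]
grip_width: 0.0208
19.4833 [ 0.492  -0.2499  0.0848] [ 179.9975    0.0018 -179.9981] F [ 0.2405 -0.4001  0.8704] 0.02081428586555216 q [ -4.8436  15.2939  33.0612 108.2509  -9.6473  59.2007 122.2565]
```

```bash

python3 -m pendant '[{"rx":0,"ry":0,"rz":0,"tx":0,"ty":0,"tz":0,"jaw":18},{"rx":0,"ry":0,"rz":0,"tx":0,"ty":0,"tz":0,"jaw":18}]' 15
python3 -c "
from h import *
c=cam('wrist');save(c,'w10.png',(140,160,370,310),3.4)"
```

```text
time_s: 19.65
tool_pos: [0.492, -0.2499, 0.0849]
tool_rot: [180.0, 0.0, -180.0]
force: [1.1, -0.4, 0.3]
grip_width: 0.0206
```

View pics/w10.png

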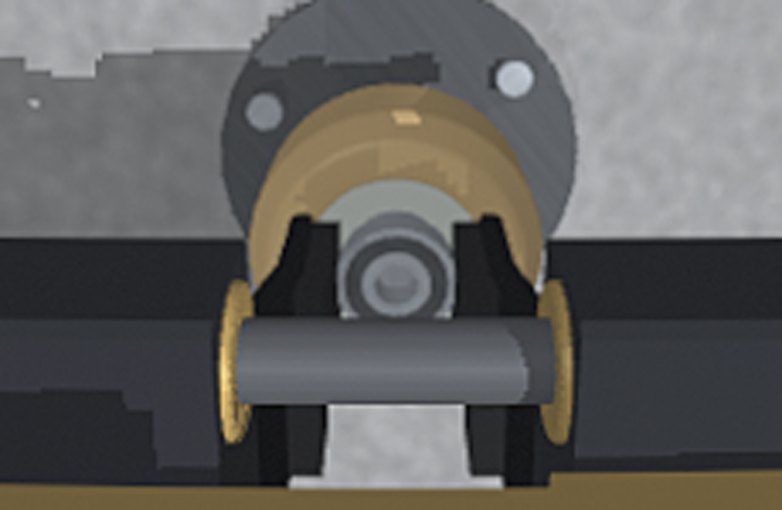

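```bash

python3 -m pendant '[{"rx":0,"ry":0,"rz":0,"tx":0,"ty":0,"tz":-2,"jaw":18},{"rx":0,"ry":0,"rz":0,"tx":0,"ty":0,"tz":-4,"jaw":18},{"rx":0,"ry":0,"rz":0,"tx":0,"ty":0,"tz":-8,"jaw":18},{"rx":0,"ry":0,"rz":0,"tx":0,"ty":0,"tz":-15,"jaw":18},{"rx":0,"ry":0,"rz":0,"tx":0,"ty":0,"tz":-18,"jaw":18},{"rx":0,"ry":0,"rz":0,"tx":0,"ty":0,"tz":-8,"jaw":18},{"rx":0,"ry":0,"rz":0,"tx":0,"ty":0,"tz":0,"jaw":18},{"rx":0,"ry":0,"rz":0,"tx":0,"ty":0,"tz":0,"jaw":18},{"rx":0,"ry":0,"rz":0,"tx":0,"ty":0,"tz":0,"jaw":18}]' 20
python3 s.py .489 .206 .135;python3 -c "
from h import *
c=cam('wrist');save(c,'w11.png',(140,130,370,310),3.3)"
```

```text
time_s: 20.45
tool_pos: [0.4916, -0.2496, 0.1392]
tool_rot: [180.0, -0.1, -180.0]
force: [0.1, 0.3, 0.1]
grip_width: 0.0206
20.45 [ 0.4916 -0.2496  0.1392] [ 179.9663   -0.0512 -179.9908] F [0.1252 0.2747 0.0536] 0.020561320418981337 q [ -5.9928  11.4968  33.7788 105.368   -7.0154  65.2617 120.2153]
shift in tool mm [  2.4989 455.5675   4.4538]
turn deg [ 0.0337 -0.0512  0.0092]
```

View pics/w11.png

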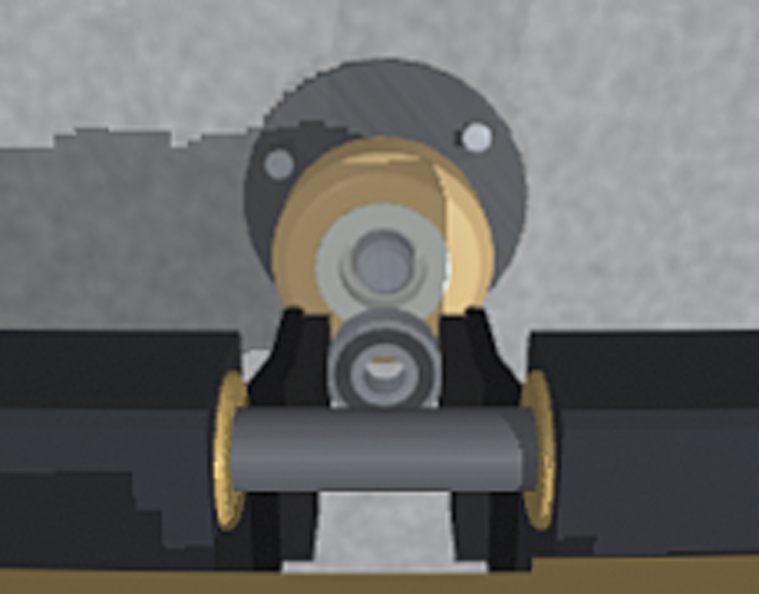

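```bash

python3 -m pendant '[{"rx":0,"ry":0,"rz":0,"tx":0,"ty":12,"tz":0,"jaw":18},{"rx":0,"ry":0,"rz":0,"tx":0,"ty":24,"tz":0,"jaw":18},{"rx":0,"ry":0,"rz":0,"tx":0,"ty":28,"tz":0,"jaw":18},{"rx":0,"ry":0,"rz":0,"tx":0,"ty":28,"tz":0,"jaw":18},{"rx":0,"ry":0,"rz":0,"tx":0,"ty":28,"tz":0,"jaw":18},{"rx":0,"ry":0,"rz":0,"tx":0,"ty":28,"tz":0,"jaw":18},{"rx":0,"ry":0,"rz":0,"tx":0,"ty":28,"tz":0,"jaw":18},{"rx":0,"ry":0,"rz":0,"tx":0,"ty":28,"tz":0,"jaw":18},{"rx":0,"ry":0,"rz":0,"tx":0,"ty":28,"tz":0,"jaw":18},{"rx":0,"ry":0,"rz":0,"tx":0,"ty":28,"tz":0,"jaw":18},{"rx":0,"ry":0,"rz":0,"tx":0,"ty":28,"tz":0,"jaw":18},{"rx":0,"ry":0,"rz":0,"tx":0,"ty":28,"tz":0,"jaw":18},{"rx":0,"ry":0,"rz":0,"tx":0,"ty":28,"tz":0,"jaw":18},{"rx":0,"ry":0,"rz":0,"tx":0,"ty":28,"tz":0,"jaw":18},{"rx":0,"ry":0,"rz":0,"tx":0,"ty":28,"tz":0,"jaw":18},{"rx":0,"ry":0,"rz":0,"tx":0,"ty":28,"tz":0,"jaw":18},{"rx":0,"ry":0,"rz":0,"tx":0,"ty":20,"tz":0,"jaw":18},{"rx":0,"ry":0,"rz":0,"tx":0,"ty":8,"tz":0,"jaw":18},{"rx":0,"ry":0,"rz":0,"tx":0,"ty":0,"tz":0,"jaw":18},{"rx":0,"ry":0,"rz":0,"tx":0,"ty":0,"tz":0,"jaw":18}]' 20
python3 -m pendant '[{"rx":0,"ry":0,"rz":0,"tx":0,"ty":0,"tz":0,"jaw":18},{"rx":0,"ry":0,"rz":0,"tx":0,"ty":0,"tz":0,"jaw":18}]' 
python3 s.py .489 .207 .022;python3 -c "
from h import *
c=cam('wrist');save(c,'w12.png',None,1.5)
c=cam('side');save(c,'s12.png',None,1.5)"
```

```text
time_s: 22.17
tool_pos: [0.4918, 0.2048, 0.1391]
tool_rot: [-179.9, -0.1, 180.0]
force: [0.3, -0.1, 0.3]
grip_width: 0.0205
time_s: 22.33
tool_pos: [0.4923, 0.204, 0.1397]
tool_rot: [-180.0, -0.0, 179.8]
force: [0.6, 0.7, 0.0]
grip_width: 0.0211
22.3333 [0.4923 0.204  0.1397] [-179.9623   -0.0117  179.8384] F [0.6239 0.6797 0.0055] 0.021117386134721357 q [-36.5768   8.197   12.1383 107.1892  -1.8658  64.8327  66.0741]
shift in tool mm [  3.2782   3.0503 117.7362]
turn deg [-0.0377 -0.0117 -0.1616]
```

View pics/w12.png

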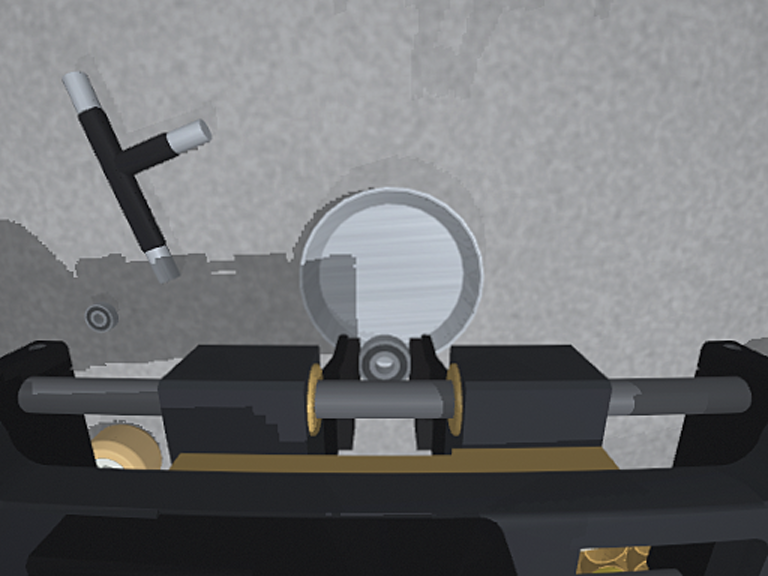

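View pics/s12.png

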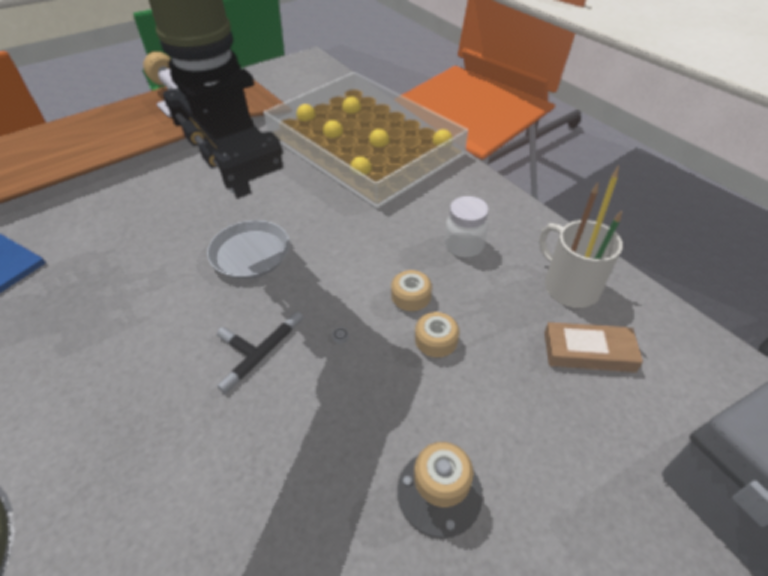

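```bash

python3 -m pendant '[{"rx":0,"ry":0,"rz":0,"tx":3,"ty":4,"tz":10,"jaw":18},{"rx":0,"ry":0,"rz":0,"tx":0,"ty":0,"tz":25,"jaw":18},{"rx":0,"ry":0,"rz":0,"tx":0,"ty":0,"tz":30,"jaw":18},{"rx":0,"ry":0,"rz":0,"tx":0,"ty":0,"tz":28,"jaw":18},{"rx":0,"ry":0,"rz":0,"tx":0,"ty":0,"tz":14,"jaw":18},{"rx":0,"ry":0,"rz":0,"tx":0,"ty":0,"tz":5,"jaw":18},{"rx":0,"ry":0,"rz":0,"tx":0,"ty":0,"tz":0,"jaw":18},{"rx":0,"ry":0,"rz":0,"tx":0,"ty":0,"tz":0,"jaw":18},{"rx":0,"ry":0,"rz":0,"tx":0,"ty":0,"tz":0,"jaw":18}]' 20
python3 s.py .489 .207 .02
```

```text
time_s: 23.18
tool_pos: [0.4901, 0.2106, 0.0292]
tool_rot: [179.9, 0.1, 180.0]
force: [0.4, 0.1, -0.0]
grip_width: 0.0207
23.1833 [0.4901 0.2106 0.0292] [179.9243   0.1304 179.994 ] F [ 0.4131  0.1325 -0.0377] 0.020684622035760585 q [-36.2445  15.8583  11.3737 112.5501  -3.948   51.8035  67.1366]
shift in tool mm [ 1.0929 -3.6311  9.1466]
turn deg [ 0.0757  0.1305 -0.0059]
```

```bash

python3 -m pendant '[{"rx":0,"ry":0,"rz":0,"tx":0,"ty":0,"tz":2,"jaw":18},{"rx":0,"ry":0,"rz":0,"tx":0,"ty":0,"tz":2,"jaw":18},{"rx":0,"ry":0,"rz":0,"tx":0,"ty":0,"tz":2,"jaw":18},{"rx":0,"ry":0,"rz":0,"tx":0,"ty":0,"tz":1,"jaw":18},{"rx":0,"ry":0,"rz":0,"tx":0,"ty":0,"tz":0.5,"jaw":18},{"rx":0,"ry":0,"rz":0,"tx":0,"ty":0,"tz":0,"jaw":18},{"rx":0,"ry":0,"rz":0,"tx":0,"ty":0,"tz":0,"jaw":18}]' 20
```

```text
time_s: 23.77
tool_pos: [0.489, 0.2101, 0.0204]
tool_rot: [180.0, 0.0, -180.0]
force: [-0.2, 0.7, -0.2]
grip_width: 0.0204
```

```bash

python3 -m pendant '[{"rx":0,"ry":0,"rz":0,"tx":0,"ty":0,"tz":0.6,"jaw":18},{"rx":0,"ry":0,"rz":0,"tx":0,"ty":0,"tz":0.6,"jaw":18},{"rx":0,"ry":0,"rz":0,"tx":0,"ty":0,"tz":0,"jaw":18},{"rx":0,"ry":0,"rz":0,"tx":0,"ty":0,"tz":0,"jaw":18}]' 20
```

```text
time_s: 24.1
tool_pos: [0.489, 0.2101, 0.0191]
tool_rot: [180.0, -0.0, -180.0]
force: [-0.2, -0.2, -0.0]
grip_width: 0.0205
```

```bash

python3 -m pendant '[{"rx":0,"ry":0,"rz":0,"tx":0,"ty":0,"tz":0.3,"jaw":18},{"rx":0,"ry":0,"rz":0,"tx":0,"ty":0,"tz":0.3,"jaw":18},{"rx":0,"ry":0,"rz":0,"tx":0,"ty":0,"tz":0,"jaw":18},{"rx":0,"ry":0,"rz":0,"tx":0,"ty":0,"tz":0,"jaw":18}]' 20
```

```text
time_s: 24.43
tool_pos: [0.489, 0.2101, 0.0186]
tool_rot: [180.0, 0.0, 180.0]
force: [-0.8, 0.6, -0.2]
grip_width: 0.0209
```

```bash

python3 -m pendant '[{"rx":0,"ry":0,"rz":0,"tx":0,"ty":0,"tz":0.3,"jaw":18},{"rx":0,"ry":0,"rz":0,"tx":0,"ty":0,"tz":0.2,"jaw":18},{"rx":0,"ry":0,"rz":0,"tx":0,"ty":0,"tz":0,"jaw":18},{"rx":0,"ry":0,"rz":0,"tx":0,"ty":0,"tz":0,"jaw":18}]' 20
```

```text
time_s: 24.77
tool_pos: [0.489, 0.2101, 0.0185]
tool_rot: [180.0, 0.0, 180.0]
force: [-1.7, -1.5, 5.0]
grip_width: 0.0207
```

The fingers touched the dish floor at 5 N. I'll ease off, open the jaws and rise.

```bash

python3 -m pendant '[{"rx":0,"ry":0,"rz":0,"tx":0,"ty":0,"tz":-0.6,"jaw":18},{"rx":0,"ry":0,"rz":0,"tx":0,"ty":0,"tz":0,"jaw":24},{"rx":0,"ry":0,"rz":0,"tx":0,"ty":0,"tz":0,"jaw":30},{"rx":0,"ry":0,"rz":0,"tx":0,"ty":0,"tz":0,"jaw":34},{"rx":0,"ry":0,"rz":0,"tx":0,"ty":0,"tz":0,"jaw":34},{"rx":0,"ry":0,"rz":0,"tx":0,"ty":0,"tz":0,"jaw":34},{"rx":0,"ry":0,"rz":0,"tx":0,"ty":0,"tz":-3,"jaw":34},{"rx":0,"ry":0,"rz":0,"tx":0,"ty":0,"tz":-12,"jaw":34},{"rx":0,"ry":0,"rz":0,"tx":0,"ty":0,"tz":-25,"jaw":34},{"rx":0,"ry":0,"rz":0,"tx":0,"ty":0,"tz":-35,"jaw":34},{"rx":0,"ry":0,"rz":0,"tx":0,"ty":0,"tz":-35,"jaw":34},{"rx":0,"ry":0,"rz":0,"tx":0,"ty":0,"tz":-35,"jaw":34},{"rx":0,"ry":0,"rz":0,"tx":0,"ty":0,"tz":-20,"jaw":34},{"rx":0,"ry":0,"rz":0,"tx":0,"ty":0,"tz":0,"jaw":34},{"rx":0,"ry":0,"rz":0,"tx":0,"ty":0,"tz":0,"jaw":34},{"rx":0,"ry":0,"rz":0,"tx":0,"ty":0,"tz":0,"jaw":34}]' 20
python3 s.py; python3 - <<'E'
from h import *
np.set_printoptions(precision=4,suppress=True)
c=cam('wrist');save(c,'w13.png',None,1.5)
c=cam('side');save(c,'s13.png',(125,130,345,370),2.5)
save(c,'s14.png',(255,280,335,360),7)
save(c,'s15.png',(130,140,200,190),9)
E
```

```text
time_s: 26.1
tool_pos: [0.4885, 0.2099, 0.1834]
tool_rot: [-180.0, -0.0, -180.0]
force: [-0.5, -0.2, -0.1]
grip_width: 0.034
26.1 [0.4885 0.2099 0.1834] [-179.9889   -0.0318 -179.9947] F [-0.4918 -0.1659 -0.1154] 0.033955232468918115 q [-37.3248   5.8544  11.9714 104.4538  -1.2951  69.8565  65.038 ]
```

View pics/w13.png

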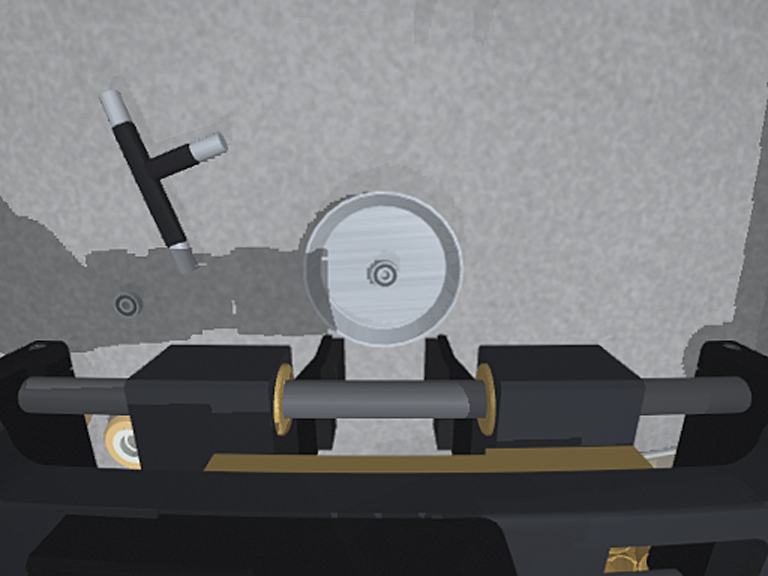

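View pics/s14.png

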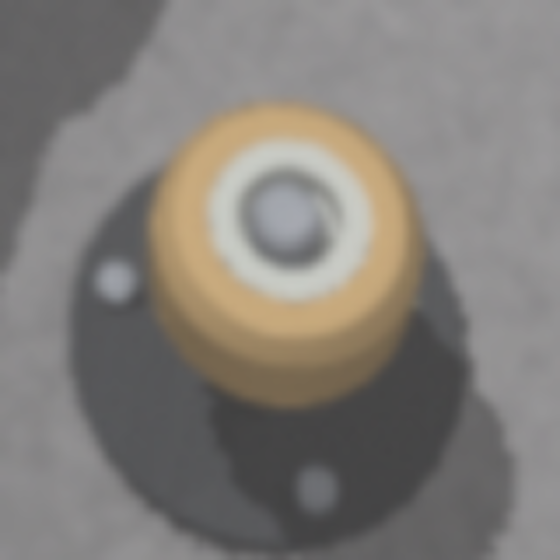

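View pics/s15.png

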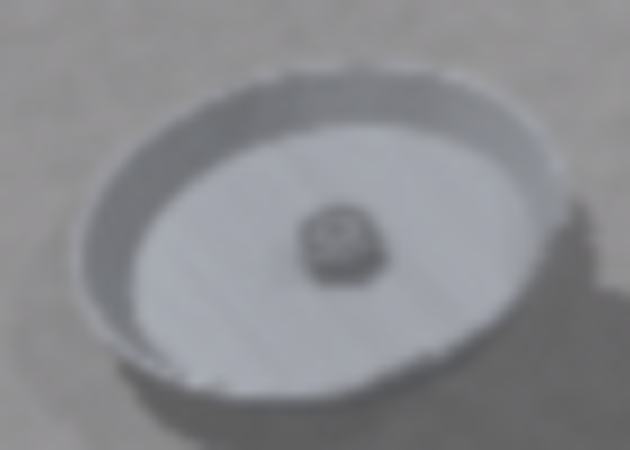

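The bearing lies flat near the middle of the dish, at wrist pixel (384,273). The wheel sits upright and concentric on the post, with the post end flush in its bore at side-crop (287,213). The other objects look undisturbed, and the arm is clear. I'm handing in.

```bash
python3 -c "
from cell import env
print(env.sign_off())"
```

```text
the job is handed in; nothing more can be done
None
```

The job is handed in at about 26 s of the 69 s allowed: the bearing is in the dish and the wheel is left on the post. The hand-in gives no verdict, so what follows rests on my own readings.

**Push-out:** I lowered the wheel over the post by feel. The post met the bearing at about TCP z 0.060 m, and the wheel came up solid on the collar near 0.051 m. The wrist force there read about 19 N, or about 21 N after allowing for the wheel's weight, well under the 40 N limit. I then eased off before letting go.

**Bearing out:** Depth readings from the wrist camera put the bearing's top about 8.4 mm above the wheel's top. The expected figure when it is fully out is 8.5 mm.

**Bearing in the dish:** I lifted it off the post and set it on the dish floor, with a contact reading of 5 N. The last pictures show it lying flat near the middle of the dish.

**Final state:** The wheel sits upright and concentric on the post. The bystanders I could see in the last pictures look undisturbed, and the gripper was well clear of everything.

**What disagreed:**
- **Force drop-off:** I expected the push force to fall away over the last 1.5 mm before the collar. It only sank to about 8 N. I relied on the solid stop and the depth readings instead.
- **Bearing width:** The grip width on the bearing read 20.6 mm against its nominal 22 mm, though the pictures showed it held properly.
- **Collar height:** One wrist-camera fit put the collar at 27 mm. The other camera estimates and the stop felt both gave about 35 mm.

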